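# Load coffee tins into the spring dispenser

## Robot

A 7-joint arm with a two-finger parallel gripper is mounted at the origin on the work surface. World frame = base frame: x ahead of the robot, y to its left, z up, the work surface at z = 0. Lengths are in mm, angles in rad, forces in N, time in s.
With the tool pointing down it reaches from about 400 to 850 mm from the base axis. Payload 10.4 kg.
Tool frame: the origin (TCP) lies midway between the tips of the shut fingers; the grasp point (between the pads) lies 19 mm behind it; z points along the fingers, y is the direction in which the jaws open and shut (so a half turn about z gives the same grasp; the last joint's range is limited). The gripper opens to 85 mm and grips with 20 to 120 N. Pads are 22 mm wide; open, the fingers measure 114 mm over their backs; the gripper's body (76 mm by 85 mm) begins 54 mm behind the grasp point. The pads swing forward as they close: fully open they stand 13 mm farther back than shut.
Start: joints at [-0.023, 0.332, -0.065, 1.46, 0.022, 1.35, -0.088], TCP at [625.021, 0.018, 231.338] pointing down, gripper open.
Joint ranges: [-2.6, 2.6], [-0.5, 2.12], [-1.47, 1.34], [0.16, 2.42], [-1.27, 4.41], [0.06, 2.06], [-2.6, 2.6]. Speed limits (rad/s): [2.22, 2.22, 2.79, 2.79, 3.14, 3.14, 3.14].

## Interface

Orientations are given as a 3x3 rotation matrix whose columns are the frame's x, y, z axes.
In Python, from cell import observe, get_image, camera_info, job_done gives the robot as it stands. The module is installed in compiled form; this text tells all that it offers.
- The arm moves only by the tool apply_moves, never from a script. Its argument "series" is a list of rows, each an object of numbers: "ax", "ay", "az": the turn, a rotation vector about the tool's x, y, z in degrees; "dx", "dy", "dz": the shift along the tool's x, y, z in mm; "fingers": the finger opening in mm, from 0 to 85.4. A call has 1 to 10 rows; each row shifts and turns the commanded pose from where the row before left it, along the tool's axes as they then stand; what a row does not reach is not made up. A row lasts 1/8 s, in which the tool goes at most 62.5 mm and 10.7 degrees, less where a joint would pass 70% of its speed; a pose out of reach is approached as far as the arm can. A call is refused whole if a number of a shift passes 62.5 or a number of a turn 10.7, either way. A call with a gripper value outside its range is refused whole. The fingers move at their own pace and stop on an object; "newtons" is the grip in N (left out, the last holds). Time passes only in rows, so rows that do not move let the fingers close. It gives the time, the measured TCP pose, the force and the opening at its end, in the units of the state.
- observe(): the state, without advancing time (a new reading comes with each control period).
- get_image(name): name is "scene" or "side" or "wrist"; returns the picture (420x560x3 uint8, blue, green, red); there is no depth.
- camera_info(name): a dict with "mtx" (3x3 intrinsics, pixels), "R" (3x3) and "t" (3): a world point X has camera coordinates R X + t; the wrist camera has in their place "hand_eye" (4x4, takes a point from camera to tool coordinates, whose origin is the TCP and whose axes are the flange's). Camera axes: x right, y down, z forward; pixel columns grow to the right and rows downward; lengths in mm; the calibration is good to about 2 mm. A picture is of the moment at which its call begins: read the wrist's pose just before it. camera_info takes no time and is no camera call.
- job_done(): hands the job in, once; it reports no verdict.
The state is a dict: "time_s": time; "q": joint angles; "qd": joint speeds; "joint_torque": joint torques, N m; "ee_pos": TCP position; "tcp_rot": TCP orientation; "contact_force": force on the tool from outside, world axes, zero at the start; "moment": the same for the moment, N m; "grip_width": finger opening in mm.
Only numpy, scipy, OpenCV 4.12 (cv2) and the standard library are available. Lean on these libraries where they do the work, as an engineer would, in place of code of your own. Each camera call takes 0.05 s, during which the arm holds its last target.

## Task

Load two coffee tins one at a time into the spring-loaded tin dispenser, the green-lidded one first and the red-lidded one on top: push each straight down until both brass lips snap shut over it, letting go of the green one before bringing the red one. Once the red tin is under the lips keep pressing it down until the stack comes up firm on the rubber pad in the bottom (a steady push of about 14 N; the tins dent above 20 N), then let go so that both tins stay in under the lips. Leave everything else where it is.

Things in the scene. Friction and masses are not known exactly. Their poses are not given: they have to be found in the camera images.
- dispenser: Aluminium and black steel tin dispenser fixed to the ledge, upright, with an open-topped well on its z axis. Origin: centre of the underside of its 100 mm square foot, z up. One tin held under the lips rests with its underside 56 mm above this; with two, the undersides rest at 56 and 32 mm
- mouth (a point): On the well's axis at its top, 110 mm above the ledge. Four upright guide walls, 12 mm wide, reach this high on the well's diagonals (45 deg between its x and y), inner faces 29.5 mm from the axis, tops flared out to 40 mm. The well's +x and -x sides are open. A tin set in the mouth rests on the lips with its underside about 87 mm above the ledge
- lips (a point): On the axis, 80 mm above the ledge, level with the flat undersides of the two brass lips at the +y and -y sides, 20 mm wide, 50 mm apart. They slope on top and spring outwards when a tin is pushed down (3 to 9 N); once the lid is below this level they snap in over it. Their black housings reach 90 mm high and 50 mm out from the axis
- well (a point): Floor of the well, 6 mm up. A follower plate presses tins up (1.3 N plus 0.06 N per mm). Beside it is a rubber pad, about 9 N per mm; its height differs every time and is not measured: with two tins in, the stack meets it once the upper lid is 3 to 18 mm below the lips' undersides, to be found by feel
- tin_green: closed round aluminium coffee tin with a green lid, 56 mm across, 24 mm tall, flat top, about 60 g, standing on the ledge. Origin: centre of its underside, z up through its lid
- tin_red: closed round aluminium coffee tin with a red lid, 56 mm across, 24 mm tall, flat top, about 60 g, standing on the ledge. Origin: centre of its underside, z up through its lid
- tin_blue: same tin (56 mm across, 24 mm tall) with a blue lid; already checked, not to be loaded. Origin: centre of its underside
- jebena: green jebena coffee pot, 190 mm tall, 130 mm across the belly, spout and handle along its y. Bystander. Origin: centre of its underside
- canister: closed aluminium canister with grooved twist cap and small vent, 90 mm across, 126 mm tall. Bystander. Origin: centre of its underside
- pan: black steel roasting pan 210 mm across, 35 mm deep, wooden handle to its +y, standing on a white hotplate. Bystander. Origin: centre of its underside
- pestle: wooden pestle 200 mm long, 36 mm thick, lying along its x. Bystander. Origin: its middle, on the ledge
- rod: stainless stirring rod 260 mm long, 8 mm thick, lying along its x. Bystander. Origin: near its middle, on the ledge
- cup: small white handleless cup, 68 mm across, 50 mm tall. Bystander. Origin: centre of its underside

How it is judged:
By the outcome, as a careful person would: the job done as asked, in the order asked, and still so for the second after the job is handed in, with the robot touching nothing.
It also fails if it takes over 72 s, if anything falls off the work surface, if the arm or the gripper's body presses on something with over 40 N, if the wrist force passes 120 N, or if a joint passes its speed limit or range.

## Working session

There is one attempt and no reset: what is moved stays moved. The work goes in short steps, Python scripts to look and compute and a tool call to move; the robot and the scene stay as the last step left them, time stands still between calls to the robot, and variables do not carry over. Pictures are saved under pics/ and viewed, and the job is handed in when it is done.

Besides the shell and the picture viewer there is one more tool, called after "Request:" by a JSON object that holds its "fn" and its "kwargs", one argument or row to a line. apply_moves: Moves the arm, as the interface text tells. Its arguments: {"type":"object","properties":{"series":{"type":"array"},"newtons":{"type":"number"}},"required":["series"]}

```bash
mkdir -p pics; python3 - <<'E'
from cell import *
import cv2,json
o=observe()
for k,v in o.items(): print(k,v)
for n in ("scene","side","wrist"):
    im=get_image(n); cv2.imwrite(f"pics/{n}0.png",im); print(n,camera_info(n))
E
```

```text
time_s 0.0
q [-0.02263594  0.33285183 -0.06474117  1.46094407  0.02159483  1.34988562
 -0.08851216]
qd [-1.26406457e-03 -8.28077669e-05  3.76598441e-04 -5.44262240e-04
  9.02555682e-04 -5.35720153e-04 -1.15131408e-03]
joint_torque [ 4.98105128e-04 -6.25449800e+01  4.97091911e-02 -3.91610491e+01
  1.63588714e-02  9.83294769e-03 -6.01235030e-06]
ee_pos [6.24627234e+02 4.37076096e-02 2.30527234e+02]
tcp_rot [[-8.26333471e-05  9.99999027e-01 -1.39260799e-03]
 [ 9.99999996e-01  8.25687427e-05 -4.64483506e-05]
 [-4.63333195e-05 -1.39261182e-03 -9.99999029e-01]]
contact_force [-0.55253708 -0.70056542 -0.14234992]
moment [-0.02178392 -0.00660873 -0.01099137]
grip_width 85.46965335322633
scene {'mtx': array([[400.38228514,   0.        , 280.65934653],
       [  0.        , 400.38228514, 213.10050766],
       [  0.        ,   0.        ,   1.        ]]), 'R': array([[ 0.17366078,  0.98479234,  0.00509771],
       [ 0.75805569, -0.13036959, -0.63902687],
       [-0.62864417,  0.11483826, -0.76916752]]), 't': array([ -74.88131159, -425.92693147, 1557.64741135])}
side {'mtx': array([[485.37817836
[... 164 characters left out ...]
50040517,  0.01223566],
       [-0.26050631,  0.42953575, -0.86465918],
       [ 0.42742427, -0.75172715, -0.5022099 ]]), 't': array([516.6795764 , 253.36846012, 978.5820829 ])}
wrist {'mtx': array([[378.59441187,   0.        , 280.81959942],
       [  0.        , 378.59441187, 206.02835482],
       [  0.        ,   0.        ,   1.        ]]), 'hand_eye': array([[ 3.92960315e-04, -9.51791868e-01, -3.06744333e-01,
         7.82538350e+01],
       [ 9.99999774e-01,  5.41615252e-04, -3.99501323e-04,
         1.09001172e+00],
       [ 5.46379520e-04, -3.06744106e-01,  9.51791865e-01,
        -1.42759543e+02],
       [ 0.00000000e+00,  0.00000000e+00,  0.00000000e+00,
         1.00000000e+00]])}
```

View pics/scene0.png

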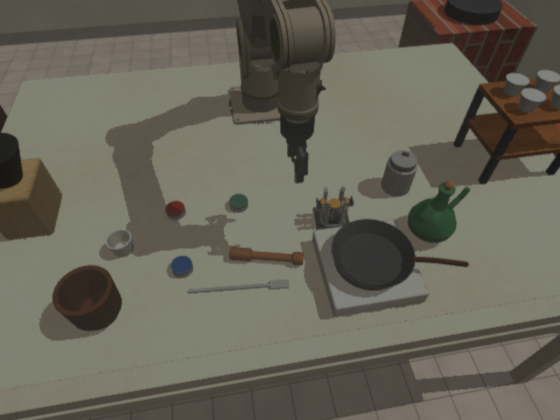

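View pics/side0.png

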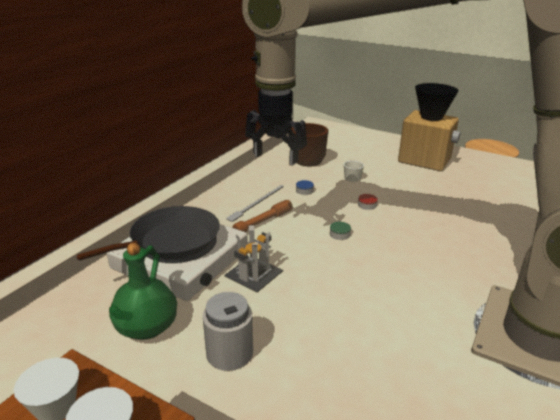

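View pics/wrist0.png

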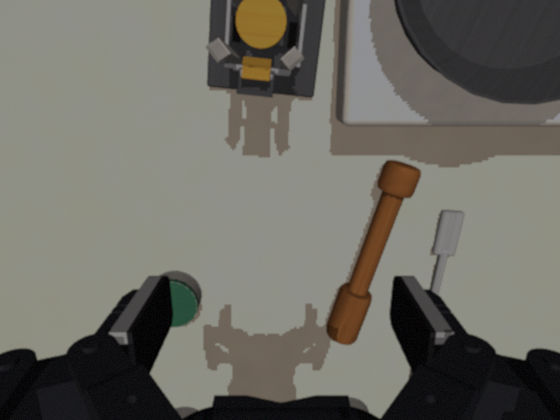

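The scene view shows the green lid at about (239,202), red at (176,209), blue at (182,266) and the dispenser near (333,208). In the wrist view the green lid is at (178,302) and the dispenser's follower at (262,20). Next I'll convert these pixels to positions.

```bash
cat > h.py <<'E'
from cell import *
import numpy as np, cv2
def cam(n,o=None):
    c=camera_info(n)
    if n!='wrist': return c['mtx'],np.array(c['R']),np.array(c['t'])
    o=o or observe()
    T=np.eye(4);T[:3,:3]=np.array(o['tcp_rot']);T[:3,3]=o['ee_pos']
    M=np.linalg.inv(T@np.array(c['hand_eye'])); return c['mtx'],M[:3,:3],M[:3,3]
def plane(C,uv,z):
    K,R,t=C; d=R.T@np.linalg.solve(K,[uv[0],uv[1],1]); p=-R.T@t
    return p+d*(z-p[2])/d[2]
def proj(C,X):
    K,R,t=C; x=K@(R@np.array(X,float)+t); return x[:2]/x[2]
def shot(n,f):
    o=observe(); C=cam(n,o); im=get_image(n); cv2.imwrite('pics/'+f,im); return C,im
def lid(im,col):
    h=cv2.cvtColor(im,cv2.COLOR_BGR2HSV)
    H,S,V=cv2.split(h)
    m={'g':(H>60)&(H<90)&(S>90),'r':((H<6)|(H>172))&(S>130),'o':(H>15)&(H<28)&(S>130)}[col]
    n,l,s,c=cv2.connectedComponentsWithStats((m&(V>35)).astype(np.uint8))
    return sorted([(int(s[i][4]),c[i].round(1).tolist(),s[i][:4].tolist()) for i in range(1,n)],reverse=True)[:4]
E
python3 - <<'E'
from h import *
for n in ('scene','side','wrist'):
    im=cv2.imread(f'pics/{n}0.png');C=cam(n)
    for c in 'gro':
        for a,p,b in lid(im,c)[:3]: print(n,c,a,p,b,plane(C,p,24).round(1))
C=cam('wrist')
for p in [(208,87),(313,96)]: print(plane(C,p,6).round(1))
for p in [(262,22)]: print(plane(C,p,80).round(1))
E
```

```text
scene g 150 [447.8, 216.1] [440, 205, 15, 23] [671.6 453.   24. ]
scene g 33 [445.2, 189.7] [441, 184, 13, 10] [571.2 491.2  24. ]
scene g 22 [428.8, 201.8] [426, 199, 8, 6] [609.6 420.9  24. ]
scene r 120 [175.9, 206.8] [167, 202, 17, 12] [ 501.1 -327.7   24. ]
scene r 2 [523.5, 37.0] [523, 37, 2, 1] [-278.7 1270.8   24. ]
scene r 1 [522.0, 41.0] [522, 41, 1, 1] [-245.3 1243.    24. ]
scene o 77 [334.6, 203.0] [329, 199, 11, 9] [566.3 140.1  24. ]
scene o 19 [322.4, 201.1] [321, 199, 4, 5] [552.7 105.9  24. ]
scene o 5 [345.8, 198.4] [345, 198, 3, 2] [554.1 178.3  24. ]
side g 2517 [138.6, 300.0] [110, 246, 59, 92] [748.2 348.7  24. ]
side g 4 [170.5, 297.5] [170, 296, 2, 4] [696.  308.2  24. ]
side g 4 [141.2, 264.2] [140, 263, 3, 3] [834.1 252.7  24. ]
side r 93 [368.0, 199.6] [359, 196, 18, 8] [ 495.7 -319.5   24. ]
side r 4 [154.5, 119.2] [153, 118, 4, 3] [1501.4 -509.    24. ]
side r 3 [237.3, 82.0] [237, 81, 2, 3] [ 1535.2 -1152.1    24. ]
side o 1914 [426.8, 136.8] [400, 111, 58, 58] [ 487.5 -908.4   24. ]
side o 445 [492.6, 146.7] [466, 140, 52, 17] [ 252.7 -938.5   24. ]
side o 96 [245.9, 249.1] [239, 243, 13, 12] [659.5  75.4  24. ]
wrist g 860 [181.4, 304.0] [170, 280, 26, 46] [ 520.3 -143.4   24. ]
wrist g 5 [183.6, 283.4] [182, 283, 4, 2] [ 524.5 -118.9   24. ]
wrist g 1 [170.0, 280.0] [170, 280, 1, 1] [ 510.8 -114.9   24. ]
wrist o 2134 [260.4, 22.4] [235, 0, 52, 49] [608.3 127.5  24. ]
wrist o 649 [256.1, 68.3] [242, 56, 30, 26] [604.   91.2  24. ]
[557.9  75.6   6. ]
[655.4  67.7   6. ]
[612.2 119.8  80. ]
```

Request:
{"fn": "apply_moves", "kwargs": {
  "series": [
    {"dx": 55,"dy": -7},
    {"dx": 55,"dy": -7},
    {"dx": 40,"dy": -6},
    {"dx": 0},
    {"dx": 0}
  ]
}}

```text
validation failed for argument at $.se...
```

```bash
python3 - <<'E'
from h import *
o=observe();print(o['time_s'],o['ee_pos'],np.abs(o['qd']).max())
C,im=shot('wrist','w1.png')
np.savez('C1',K=C[0],R=C[1],t=C[2])
E
```

```text
0.15 [6.24742497e+02 2.99170029e-02 2.30703613e+02] 0.002013137590985258
```

View pics/w1.png

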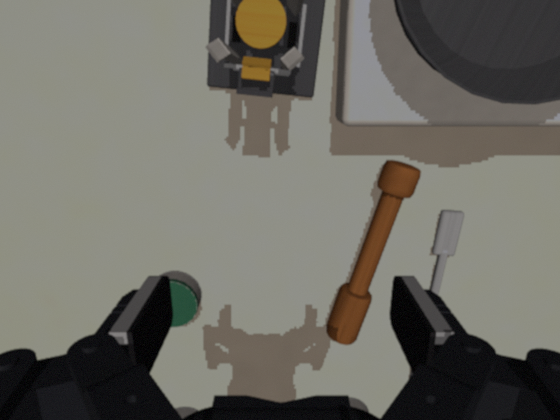

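The move was refused, so the picture is the same as before. I'll resend it with every field filled in.

Request:
{"fn": "apply_moves", "kwargs": {
  "series": [
    {"ax": 0,"ay": 0,"az": 0,"dx": 55,"dy": -7,"dz": 0,"fingers": 85},
    {"ax": 0,"ay": 0,"az": 0,"dx": 55,"dy": -7,"dz": 0,"fingers": 85},
    {"ax": 0,"ay": 0,"az": 0,"dx": 40,"dy": -6,"dz": 0,"fingers": 85},
    {"ax": 0,"ay": 0,"az": 0,"dx": 0,"dy": 0,"dz": 0,"fingers": 85},
    {"ax": 0,"ay": 0,"az": 0,"dx": 0,"dy": 0,"dz": 0,"fingers": 85}
  ],
  "newtons": 20
}}

```text
time_s: 0.82
ee_pos: [605.1, 149.2, 231.1]
tcp_rot: [[0.001, 1.0, -0.0], [1.0, -0.001, -0.001], [-0.001, -0.0, -1.0]]
contact_force: [-0.2, -1.4, -0.2]
grip_width: 84.9
```

```bash
python3 - <<'E'
from h import *
o=observe();print(o['time_s'],o['ee_pos'],np.abs(o['qd']).max())
C,im=shot('wrist','w2.png')
np.savez('C2',K=C[0],R=C[1],t=C[2])
E
```

```text
0.825 [605.14811554 149.1693538  231.14077941] 0.01720059147240418
```

View pics/w2.png

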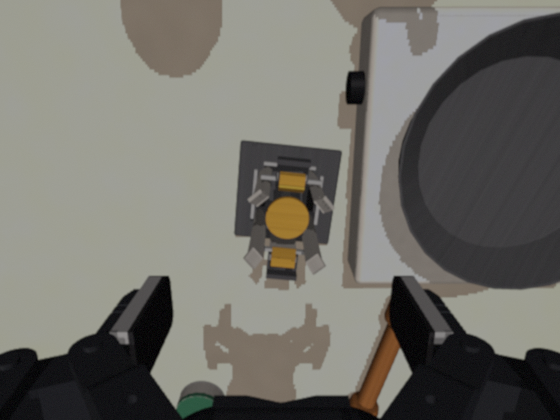

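```bash
python3 - <<'E'
from h import *
im=cv2.imread('pics/w2.png')[130:290,220:360]
cv2.imwrite('pics/w2z.png',cv2.resize(im,None,fx=3.7,fy=3.7,interpolation=cv2.INTER_CUBIC))
E
```

```text
(no output)
```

View pics/w2z.png

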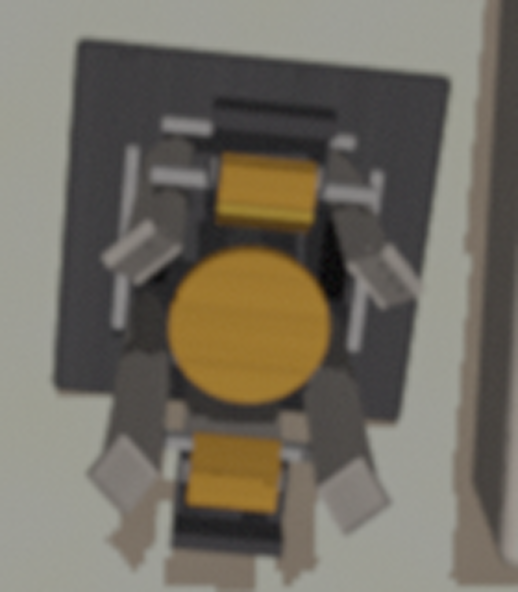

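```bash
python3 - <<'E'
from h import *
d=np.load('C2.npz');C=(d['K'],d['R'],d['t'])
f=lambda p,z: plane(C,(p[0]/3.7+220-.35,p[1]/3.7+130-.35),z)
for z in (2,6):
  P=np.array([f(p,z) for p in [(79,40),(449,79),(394,422),(55,390)]]);print(z,P.round(1).tolist(),P.mean(0).round(1))
  print([np.linalg.norm(P[i]-P[i-1]).round(1) for i in range(4)])
  for a,b in((0,1),(3,2)): v=P[b]-P[a];print(np.degrees(np.arctan2(v[1],v[0])))
  for a,b in((3,0),(2,1)): v=P[b]-P[a];print(np.degrees(np.arctan2(-v[0],v[1])))
P=np.array([f(p,107) for p in [(142,250),(388,275),(355,495),(125,472)]]);print('flaps',P.round(1).tolist(),P.mean(0))
print('follower',f((249,326),80),f((249,326),78))
print('lips',f((267,190),84),f((235,472),84), (f((267,190),84)+f((235,472),84))/2)
# tin views
im=cv2.imread('pics/w1.png')
E
```

```text
2 [[567.1, 174.7, 2.0], [665.4, 164.4, 2.0], [654.4, 65.2, 2.0], [557.0, 75.1, 2.0]] [611.  119.9   2. ]
[np.float64(100.2), np.float64(98.8), np.float64(99.8), np.float64(97.8)]
-6.0116684103533435
-5.8235422336637015
-5.7893707831755306
-6.334987183481645
6 [[567.5, 175.3, 6.0], [664.7, 165.1, 6.0], [653.8, 66.9, 6.0], [557.6, 76.7, 6.0]] [610.9 121.    6. ]
[np.float64(99.1), np.float64(97.7), np.float64(98.8), np.float64(96.8)]
-6.011668410353349
-5.823542233663696
-5.789370783175492
-6.334987183481633
flaps [[589.4, 148.1, 107.0], [638.4, 142.9, 107.0], [633.2, 94.3, 107.0], [584.9, 99.6, 107.0]] [611.46425927 121.25601111 107.        ]
follower [611.14056077 122.43921354  80.        ] [611.17355665 121.72396821  78.        ]
lips [614.75820326 154.60438844  84.        ] [608.06150148  88.6308216   84.        ] [611.40985237 121.61760502  84.        ]
```

Dispenser is at (611, 121) with yaw −6°; the foot corners, guide flaps and lips agree on that. Next is one view covering both tins.

Request:
{"fn": "apply_moves", "kwargs": {
  "series": [
    {"dx": -55,"dy": -14,"dz": 0,"ax": 0,"ay": 0,"az": 0,"fingers": 85},
    {"dx": -55,"dy": -14,"dz": 0,"ax": 0,"ay": 0,"az": 0,"fingers": 85},
    {"dx": -55,"dy": -14,"dz": 0,"ax": 0,"ay": 0,"az": 0,"fingers": 85},
    {"dx": -55,"dy": -14,"dz": 0,"ax": 0,"ay": 0,"az": 0,"fingers": 85},
    {"dx": -55,"dy": -14,"dz": 0,"ax": 0,"ay": 0,"az": 0,"fingers": 85},
    {"dx": -55,"dy": -13,"dz": 0,"ax": 0,"ay": 0,"az": 0,"fingers": 85},
    {"dx": -54,"dy": -12,"dz": 0,"ax": 0,"ay": 0,"az": 0,"fingers": 85},
    {"dx": 0,"dy": 0,"dz": 0,"ax": 0,"ay": 0,"az": 6,"fingers": 85},
    {"dx": 0,"dy": 0,"dz": 0,"ax": 0,"ay": 0,"az": 0,"fingers": 85},
    {"dx": 0,"dy": 0,"dz": 0,"ax": 0,"ay": 0,"az": 0,"fingers": 85}
  ]
}}

```text
time_s: 2.12
ee_pos: [510.0, -233.8, 231.3]
tcp_rot: [[0.102, 0.995, 0.0], [0.995, -0.102, 0.0], [0.0, 0.0, -1.0]]
contact_force: [1.1, 0.7, -0.5]
grip_width: 85.0
```

```bash
python3 - <<'E'
from h import *
o=observe();print(o['time_s'],o['ee_pos'],np.abs(o['qd']).max(),o['tcp_rot'],o['q'])
C,im=shot('wrist','w3.png')
np.savez('C3',K=C[0],R=C[1],t=C[2])
for c in 'gr':
    for a,p,b in lid(im,c)[:2]: print(c,a,p,b,plane(C,p,24).round(1))
E
```

```text
2.125 [ 510.04274645 -233.77265235  231.32372256] 0.005837632533058414 [[ 1.02106672e-01  9.94773444e-01  1.50362688e-04]
 [ 9.94773445e-01 -1.02106691e-01  1.29992569e-04]
 [ 1.44666192e-04  1.36303701e-04 -9.99999980e-01]] [ 0.25176178  0.18835034  0.1104899   1.64137533 -0.02153402  1.31295106
  0.26351806]
g 3129 [267.5, 70.0] [237, 38, 62, 65] [ 508.7 -143.2   24. ]
r 2085 [284.9, 264.1] [259, 239, 53, 51] [ 505.3 -330.6   24. ]
```

View pics/w3.png

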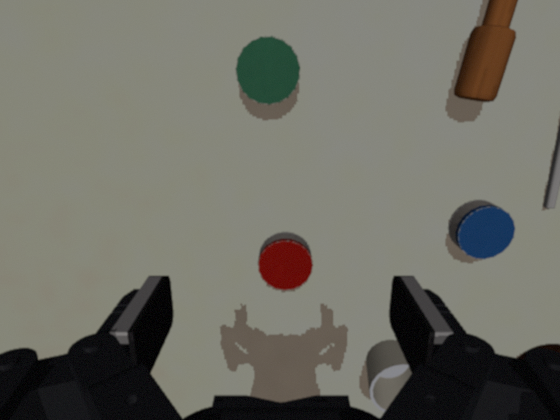

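Green is at (508.7, −143.2) and red at (505.3, −330.6). The pixels are green (267,70), red (285,264) and blue (485,231), with nothing close enough to foul the fingers. Going for the green tin.

Request:
{"fn": "apply_moves", "kwargs": {
  "series": [
    {"dx": 45,"dy": -5,"dz": 50,"ax": 0,"ay": 0,"az": 0,"fingers": 85},
    {"dx": 45,"dy": -5.5,"dz": 50,"ax": 0,"ay": 0,"az": 0,"fingers": 85},
    {"dx": 0,"dy": 0,"dz": 50,"ax": 0,"ay": 0,"az": 0,"fingers": 85},
    {"dx": 0,"dy": 0,"dz": 45,"ax": 0,"ay": 0,"az": 0,"fingers": 85},
    {"dx": 0,"dy": 0,"dz": 25,"ax": 0,"ay": 0,"az": 0,"fingers": 85},
    {"dx": 0,"dy": 0,"dz": 10,"ax": 0,"ay": 0,"az": 0,"fingers": 85},
    {"dx": 0,"dy": 0,"dz": 0,"ax": 0,"ay": 0,"az": 0,"fingers": 85}
  ]
}}

```text
time_s: 3.05
ee_pos: [509.2, -149.8, 8.8]
tcp_rot: [[0.103, 0.995, -0.0], [0.995, -0.103, 0.0], [0.0, -0.0, -1.0]]
contact_force: [0.2, -0.4, 0.1]
grip_width: 84.9
```

```bash
python3 - <<'E'
from h import *
o=observe();print(o['time_s'],o['ee_pos'],np.abs(o['qd']).max(),o['contact_force'])
shot('wrist','w4.png')
C,im=shot('side','s4.png');cv2.imwrite('pics/s4z.png',cv2.resize(im[150:300,250:450],None,fx=4,fy=4))
E
```

```text
3.05 [ 509.19444465 -149.7960948     8.78987495] 0.022721899699673507 [ 0.21134135 -0.3597806   0.13477288]
```

View pics/w4.png

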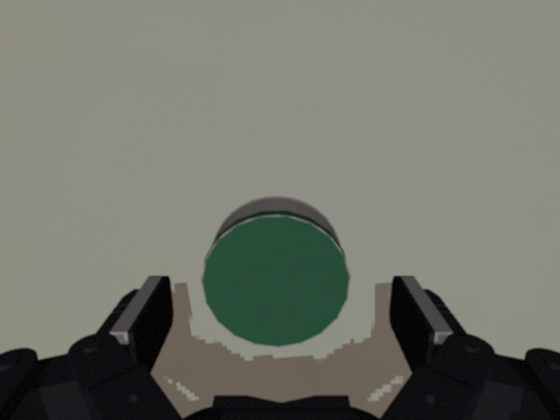

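View pics/s4z.png

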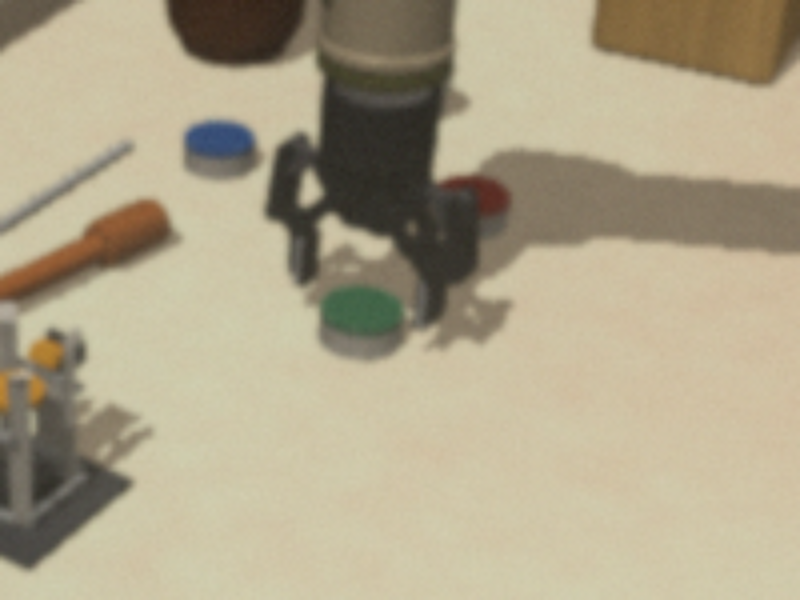

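The combined rows fell a little short: TCP y is −149.8 and z is 8.8. I'll remeasure from this close view.

```bash
python3 - <<'E'
from h import *
o=observe();C=cam('wrist',o);im=cv2.imread('pics/w4.png')
a,p,b=lid(im,'g')[0];q=(b[0]+b[2]/2-.5,b[1]+b[3]/2-.5)
print(a,p,b,plane(C,p,24),plane(C,q,24))
R=o['tcp_rot'];print(R.T@(plane(C,p,24)-o['ee_pos']))
E
```

```text
14338 [275.3, 280.7] [203, 217, 145, 128] [ 509.64956537 -143.11004525   24.        ] [ 509.54508705 -143.01305338   24.        ]
[  6.987559    -1.03990784 -14.1099931 ]
```

Request:
{"fn": "apply_moves", "kwargs": {
  "series": [
    {"dx": 7,"dy": -0.5,"dz": 0,"ax": 0,"ay": 0,"az": 0,"fingers": 85},
    {"dx": 0,"dy": 0,"dz": 10,"ax": 0,"ay": 0,"az": 0,"fingers": 85},
    {"dx": 0,"dy": 0,"dz": 0,"ax": 0,"ay": 0,"az": 0,"fingers": 45},
    {"dx": 0,"dy": 0,"dz": 0,"ax": 0,"ay": 0,"az": 0,"fingers": 45},
    {"dx": 0,"dy": 0,"dz": 0,"ax": 0,"ay": 0,"az": 0,"fingers": 45},
    {"dx": 0,"dy": 0,"dz": 0,"ax": 0,"ay": 0,"az": 0,"fingers": 45}
  ],
  "newtons": 25
}}

```text
time_s: 3.9
ee_pos: [509.3, -143.1, -1.3]
tcp_rot: [[0.105, 0.995, 0.0], [0.995, -0.105, -0.0], [0.0, 0.0, -1.0]]
contact_force: [-0.6, 0.1, -0.8]
grip_width: 54.7
```

```bash
python3 - <<'E'
from h import *
o=observe();print(o['time_s'],o['ee_pos'],o['grip_width'],o['contact_force'])
shot('wrist','w5.png')
C,im=shot('side','s5.png');cv2.imwrite('pics/s5z.png',cv2.resize(im[180:260,300:400],None,fx=6,fy=6))
E
```

```text
3.9 [ 509.3423112  -143.10026669   -1.25576107] 54.74709459131441 [-0.62815911  0.07744425 -0.75755695]
```

View pics/w5.png

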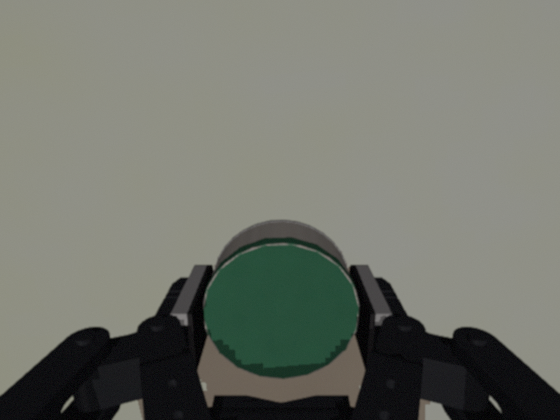

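View pics/s5z.png

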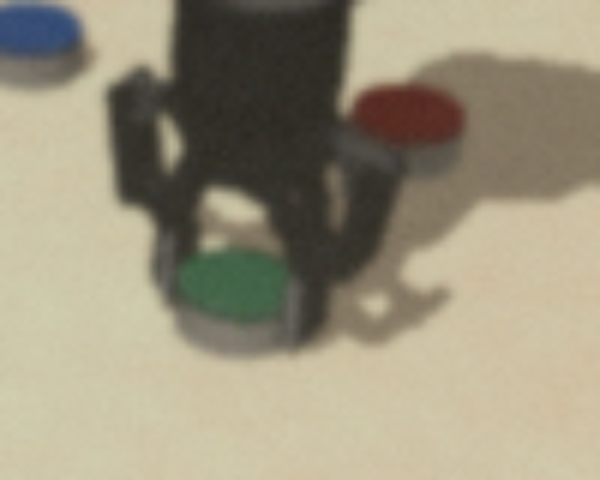

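The green tin is gripped: width 54.7 mm, lid centred at (281,307) between the pads. Lifting and carrying it over the dispenser.

Request:
{"fn": "apply_moves", "kwargs": {
  "series": [
    {"dx": 0,"dy": 0,"dz": -40,"ax": 0,"ay": 0,"az": 0,"fingers": 45},
    {"dx": 0,"dy": 0,"dz": -50,"ax": 0,"ay": 0,"az": 0,"fingers": 45},
    {"dx": 0,"dy": 0,"dz": -50,"ax": 0,"ay": 0,"az": 0,"fingers": 45},
    {"dx": 45,"dy": 12,"dz": 0,"ax": 0,"ay": 0,"az": 0,"fingers": 45},
    {"dx": 45,"dy": 12,"dz": 0,"ax": 0,"ay": 0,"az": 0,"fingers": 45},
    {"dx": 45,"dy": 12,"dz": 0,"ax": 0,"ay": 0,"az": 0,"fingers": 45},
    {"dx": 45,"dy": 12,"dz": 0,"ax": 0,"ay": 0,"az": 0,"fingers": 45},
    {"dx": 45,"dy": 12,"dz": 0,"ax": 0,"ay": 0,"az": 0,"fingers": 45},
    {"dx": 45,"dy": 13,"dz": 0,"ax": 0,"ay": 0,"az": 0,"fingers": 45},
    {"dx": 0,"dy": 0,"dz": 0,"ax": 0,"ay": 0,"az": 0,"fingers": 45}
  ]
}}

```text
time_s: 5.25
ee_pos: [610.1, 122.9, 138.3]
tcp_rot: [[0.099, 0.995, -0.0], [0.995, -0.099, 0.002], [0.002, -0.001, -1.0]]
contact_force: [-0.0, -0.2, -0.9]
grip_width: 55.1
```

```bash
cat >> h.py <<'E'
def rel(t):
    P=[];
    o=observe(); R=np.array(o['tcp_rot']); print('t',o['time_s'],'ee',np.round(o['ee_pos'],2),'F',np.round(o['contact_force'],2),'w',round(o['grip_width'],1),'M',np.round(o['moment'],2))
    print('yaw',np.degrees(np.arctan2(-R[1,1]*-1,R[0,1])),'tilt',R[:2,2]); print('tool delta',(R.T@(np.array(t)-o['ee_pos'])).round(2))
E
python3 -c "
from h import *
rel([611.2,121,139])
shot('wrist','w6.png')"
```

```text
t 5.25 ee [610.1  122.86 138.25] F [-0.01 -0.16 -0.86] w 55.1 M [-0.05  0.03  0.02]
yaw -5.658126402899064 tilt [-0.00039173  0.0021436 ]
tool delta [-1.74  1.27 -0.75]
```

View pics/w6.png

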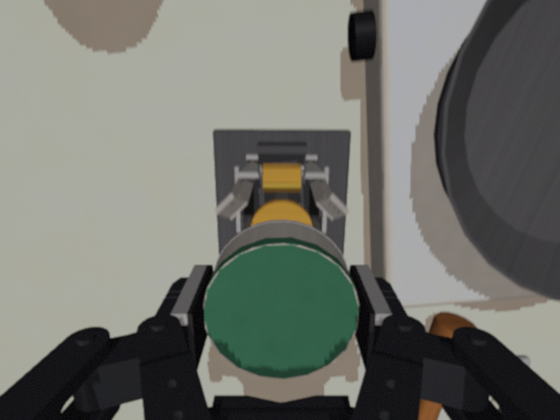

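Centred over the well: the foot runs symmetrically from 214 to 350 px and the lid centre is at 281. Trim and descend towards the lips.

Request:
{"fn": "apply_moves", "kwargs": {
  "series": [
    {"dx": -1.5,"dy": 1.2,"dz": 0,"ax": 0,"ay": 0,"az": 0.3,"fingers": 45},
    {"dx": 0,"dy": 0,"dz": 15,"ax": 0,"ay": 0,"az": 0,"fingers": 45},
    {"dx": 0,"dy": 0,"dz": 15,"ax": 0,"ay": 0,"az": 0,"fingers": 45},
    {"dx": 0,"dy": 0,"dz": 8,"ax": 0,"ay": 0,"az": 0,"fingers": 45},
    {"dx": 0,"dy": 0,"dz": 0,"ax": 0,"ay": 0,"az": 0,"fingers": 45}
  ]
}}

```text
time_s: 5.92
ee_pos: [610.5, 117.3, 99.9]
tcp_rot: [[0.109, 0.994, -0.001], [0.994, -0.109, 0.001], [0.001, -0.001, -1.0]]
contact_force: [-1.9, 3.3, 1.7]
grip_width: 54.6
```

```bash
python3 -c "
from h import *
rel([611.2,121,90])
C,im=shot('wrist','w7.png')
C,im=shot('side','s7.png');cv2.imwrite('pics/s7z.png',cv2.resize(im[200:300,200:310],None,fx=6,fy=6))"
```

```text
t 5.925 ee [610.47 117.31  99.86] F [-1.85  3.34  1.74] w 54.6 M [0.66 0.37 0.03]
yaw -6.242946146176778 tilt [-0.00123421  0.00108886]
tool delta [3.74 0.33 9.86]
```

View pics/s7z.png

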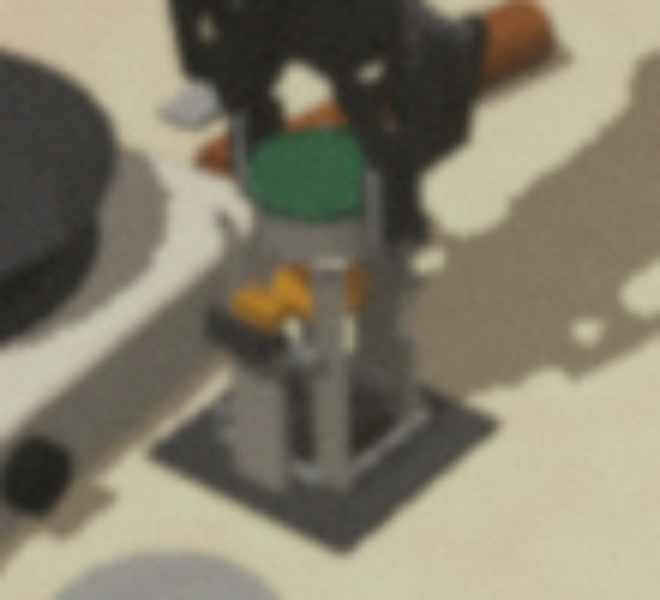

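View pics/w7.png

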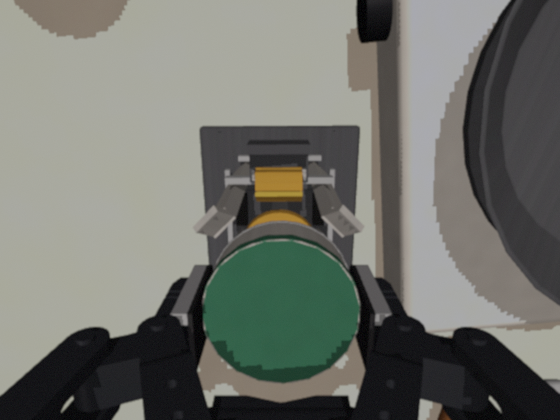

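Side force +3.3 N in y with TCP y at 117.3 means the tin is touching a flare. Shifting it +y by 3.7.

Request:
{"fn": "apply_moves", "kwargs": {
  "series": [
    {"dx": 3.7,"dy": 0.3,"dz": 0,"ax": 0,"ay": 0,"az": 0,"fingers": 45},
    {"dx": 0,"dy": 0,"dz": 0,"ax": 0,"ay": 0,"az": 0,"fingers": 45}
  ]
}}

```text
time_s: 6.28
ee_pos: [612.0, 119.6, 100.5]
tcp_rot: [[0.11, 0.994, 0.0], [0.994, -0.11, -0.0], [-0.0, 0.0, -1.0]]
contact_force: [0.2, 0.6, -0.5]
grip_width: 55.2
```

```bash
python3 -c "
from h import *
rel([611.2,121,90])"
```

```text
t 6.275 ee [612.04 119.63 100.51] F [ 0.19  0.6  -0.48] w 55.2 M [-0.   -0.04  0.01]
yaw -6.308526166828246 tilt [ 0.00024669 -0.00046083]
tool delta [ 1.28 -0.99 10.51]
```

Request:
{"fn": "apply_moves", "kwargs": {
  "series": [
    {"dx": 1.2,"dy": -0.8,"dz": 0,"ax": 0,"ay": 0,"az": -0.3,"fingers": 45},
    {"dx": 0,"dy": 0,"dz": 5,"ax": 0,"ay": 0,"az": 0,"fingers": 45},
    {"dx": 0,"dy": 0,"dz": 5,"ax": 0,"ay": 0,"az": 0,"fingers": 45},
    {"dx": 0,"dy": 0,"dz": 0,"ax": 0,"ay": 0,"az": 0,"fingers": 45}
  ]
}}

```text
time_s: 6.78
ee_pos: [610.8, 120.9, 89.9]
tcp_rot: [[0.105, 0.995, -0.001], [0.995, -0.105, -0.0], [-0.001, -0.001, -1.0]]
contact_force: [-0.8, -1.2, -0.9]
grip_width: 55.6
```

```bash
python3 -c "
from h import *
rel([611.2,121,90])"
```

```text
t 6.775 ee [610.81 120.9   89.92] F [-0.76 -1.17 -0.91] w 55.6 M [0.01 0.03 0.02]
yaw -6.007922684797513 tilt [-0.00106856 -0.00040106]
tool delta [ 0.14  0.38 -0.08]
```

Request:
{"fn": "apply_moves", "kwargs": {
  "series": [
    {"dx": 0,"dy": 0,"dz": 4,"ax": 0,"ay": 0,"az": 0,"fingers": 45},
    {"dx": 0,"dy": 0,"dz": 4,"ax": 0,"ay": 0,"az": 0,"fingers": 45},
    {"dx": 0,"dy": 0,"dz": 4,"ax": 0,"ay": 0,"az": 0,"fingers": 45}
  ]
}}

```text
time_s: 7.15
ee_pos: [611.5, 121.4, 78.9]
tcp_rot: [[0.104, 0.995, 0.001], [0.995, -0.104, 0.0], [0.0, 0.001, -1.0]]
contact_force: [-0.8, 0.3, 2.0]
grip_width: 55.3
```

```bash
python3 -c "
from h import *
rel([611.2,121,54])
C,im=shot('side','s8.png');cv2.imwrite('pics/s8z.png',cv2.resize(im[200:300,200:310],None,fx=6,fy=6))"
```

```text
t 7.15 ee [611.54 121.35  78.9 ] F [-0.84  0.3   2.04] w 55.3 M [0.17 0.16 0.06]
yaw -5.996108131118528 tilt [0.00085687 0.00033575]
tool delta [-0.4  -0.32 24.9 ]
```

View pics/s8z.png

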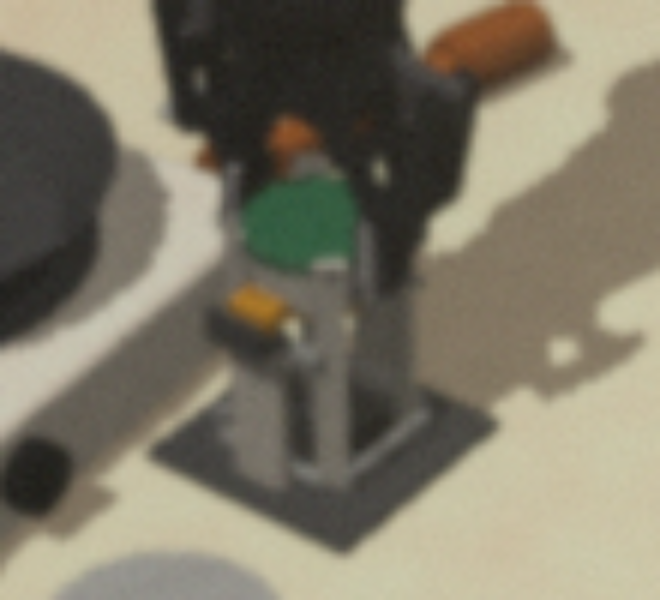

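The green tin has entered the guides and is on the lips at 2 N. I'll keep pushing straight down.

Request:
{"fn": "apply_moves", "kwargs": {
  "series": [
    {"dx": 0,"dy": 0,"dz": 4,"ax": 0,"ay": 0,"az": 0,"fingers": 45},
    {"dx": 0,"dy": 0,"dz": 4,"ax": 0,"ay": 0,"az": 0,"fingers": 45}
  ]
}}

```text
time_s: 7.45
ee_pos: [611.4, 121.5, 70.9]
tcp_rot: [[0.104, 0.995, 0.001], [0.995, -0.104, 0.0], [0.001, 0.001, -1.0]]
contact_force: [-0.6, 1.2, 2.8]
grip_width: 55.5
```

```bash
python3 -c "
from h import *
rel([611.2,121,54])"
```

```text
t 7.45 ee [611.35 121.51  70.93] F [-0.61  1.21  2.77] w 55.5 M [0.32 0.1  0.02]
yaw -5.986846830713531 tilt [0.00058662 0.0004592 ]
tool delta [-0.54 -0.11 16.93]
```

Request:
{"fn": "apply_moves", "kwargs": {
  "series": [
    {"dx": 0,"dy": 0,"dz": 4,"ax": 0,"ay": 0,"az": 0,"fingers": 45},
    {"dx": 0,"dy": 0,"dz": 4,"ax": 0,"ay": 0,"az": 0,"fingers": 45}
  ]
}}

```text
time_s: 7.7
ee_pos: [611.2, 121.4, 62.5]
tcp_rot: [[0.104, 0.995, 0.0], [0.995, -0.104, 0.0], [0.0, 0.0, -1.0]]
contact_force: [-0.6, 2.1, 3.0]
grip_width: 55.3
```

```bash
python3 -c "
from h import *
rel([611.2,121,54])
C,im=shot('wrist','w9.png')
C,im=shot('side','s9.png');cv2.imwrite('pics/s9z.png',cv2.resize(im[200:300,200:310],None,fx=6,fy=6))"
```

```text
t 7.7 ee [611.23 121.41  62.46] F [-0.65  2.06  3.05] w 55.3 M [ 0.4   0.15 -0.04]
yaw -5.992406988239188 tilt [0.00018812 0.00030579]
tool delta [-0.42  0.02  8.46]
```

View pics/s9z.png

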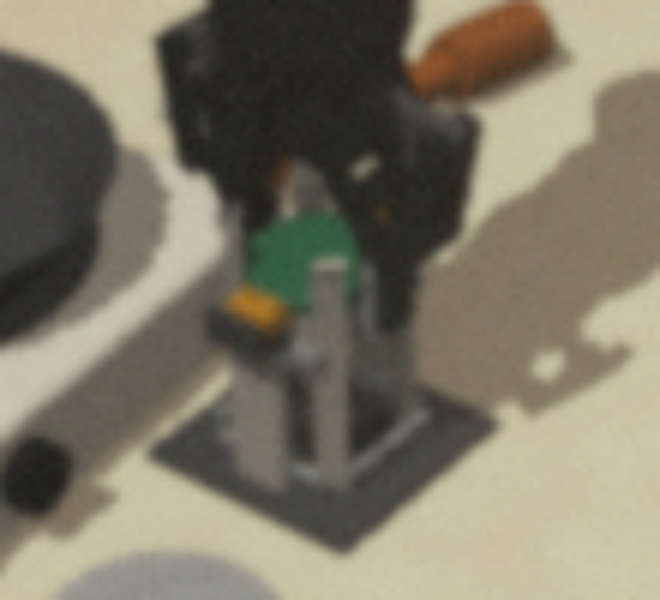

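View pics/w9.png

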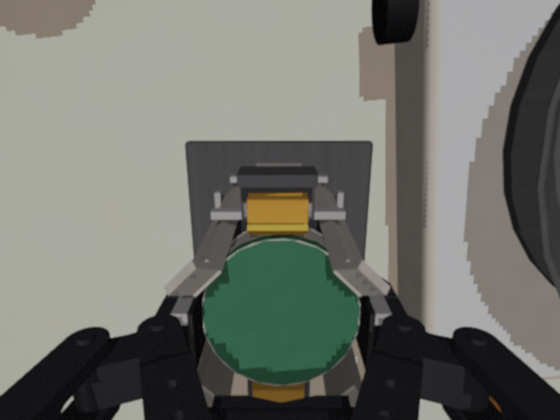

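The lid sits at the same place between the pads as before, so there is no slip, and the force is 3 N. Pushing on past the lips.

Request:
{"fn": "apply_moves", "kwargs": {
  "series": [
    {"dx": 0,"dy": 0,"dz": 4,"ax": 0,"ay": 0,"az": 0,"fingers": 45},
    {"dx": 0,"dy": 0,"dz": 4,"ax": 0,"ay": 0,"az": 0,"fingers": 45},
    {"dx": 0,"dy": 0,"dz": 4,"ax": 0,"ay": 0,"az": 0,"fingers": 45},
    {"dx": 0,"dy": 0,"dz": 0,"ax": 0,"ay": 0,"az": 0,"fingers": 45}
  ]
}}

```text
time_s: 8.3
ee_pos: [611.1, 121.3, 50.3]
tcp_rot: [[0.104, 0.995, -0.0], [0.995, -0.104, 0.0], [0.0, -0.0, -1.0]]
contact_force: [-1.9, 3.2, 0.6]
grip_width: 55.2
```

```bash
python3 -c "
from h import *
rel([611.2,121,54])
C,im=shot('wrist','w10.png')
C,im=shot('side','s10.png');cv2.imwrite('pics/s10z.png',cv2.resize(im[200:300,200:310],None,fx=6,fy=6))"
```

```text
t 8.3 ee [611.06 121.28  50.26] F [-1.9   3.19  0.63] w 55.2 M [0.63 0.21 0.02]
yaw -5.996092067812909 tilt [-0.00030802  0.00015228]
tool delta [-0.27  0.17 -3.74]
```

View pics/w10.png

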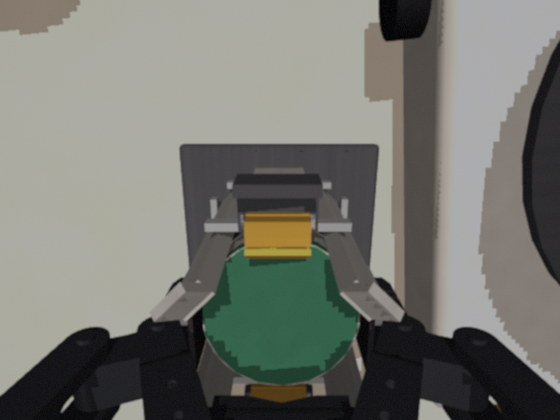

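View pics/s10z.png

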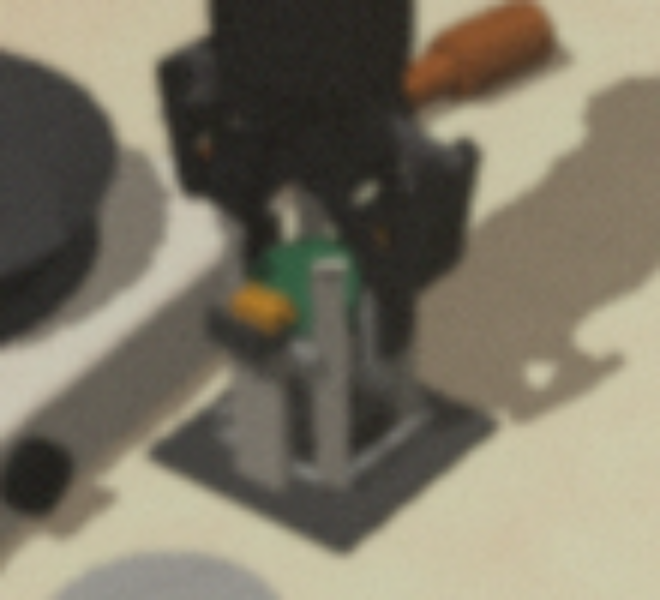

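The +y lip at (278,235) now overlaps the lid. A 3 N side force in +y suggests the −y lip may still be riding on the tin, so I'll go 3 mm deeper.

Request:
{"fn": "apply_moves", "kwargs": {
  "series": [
    {"dx": 0,"dy": 0,"dz": 3,"ax": 0,"ay": 0,"az": 0,"fingers": 45},
    {"dx": 0,"dy": 0,"dz": 0,"ax": 0,"ay": 0,"az": 0,"fingers": 45}
  ]
}}

```text
time_s: 8.65
ee_pos: [611.1, 121.3, 47.5]
tcp_rot: [[0.104, 0.995, -0.0], [0.995, -0.104, 0.0], [0.0, -0.0, -1.0]]
contact_force: [-1.2, 3.5, 1.9]
grip_width: 55.4
```

```bash
python3 -c "
from h import *
rel([611.2,121,54])
C,im=shot('wrist','w11.png')
cv2.imwrite('pics/w11z.png',cv2.resize(im[180:420,180:400],None,fx=2.4,fy=2.4))"
```

```text
t 8.65 ee [611.12 121.26  47.51] F [-1.19  3.5   1.91] w 55.4 M [0.69 0.24 0.02]
yaw -5.993833559807308 tilt [-7.24423694e-05  1.04996809e-04]
tool delta [-0.25  0.11 -6.49]
```

View pics/w11z.png

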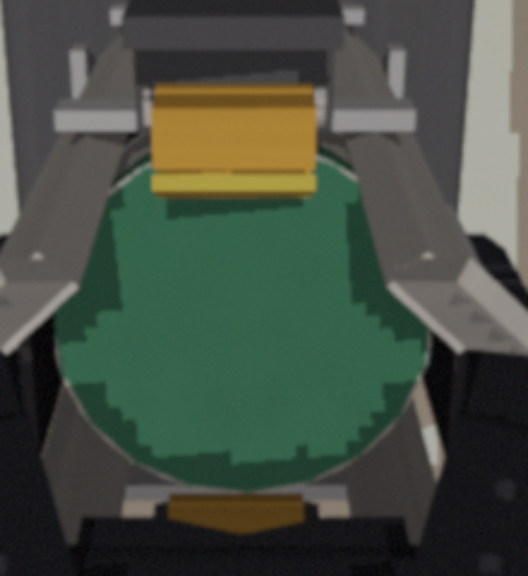

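Request:
{"fn": "apply_moves", "kwargs": {
  "series": [
    {"dx": 0,"dy": 0,"dz": 0,"ax": 0,"ay": 0,"az": 0,"fingers": 80},
    {"dx": 0,"dy": 0,"dz": 0,"ax": 0,"ay": 0,"az": 0,"fingers": 80},
    {"dx": 0,"dy": 0,"dz": 0,"ax": 0,"ay": 0,"az": 0,"fingers": 80}
  ]
}}

```text
time_s: 9.07
ee_pos: [611.3, 120.6, 47.6]
tcp_rot: [[0.105, 0.994, 0.0], [0.994, -0.105, -0.0], [-0.0, 0.0, -1.0]]
contact_force: [0.3, 1.3, -0.1]
grip_width: 80.1
```

Request:
{"fn": "apply_moves", "kwargs": {
  "series": [
    {"dx": 0,"dy": 0,"dz": -15,"ax": 0,"ay": 0,"az": 0,"fingers": 80},
    {"dx": 0,"dy": 0,"dz": -40,"ax": 0,"ay": 0,"az": 0,"fingers": 80},
    {"dx": 0,"dy": 0,"dz": -50,"ax": 0,"ay": 0,"az": 0,"fingers": 85},
    {"dx": 30,"dy": 0,"dz": -20,"ax": 0,"ay": 0,"az": 0,"fingers": 85},
    {"dx": 0,"dy": 0,"dz": 0,"ax": 0,"ay": 0,"az": 0,"fingers": 85}
  ]
}}

```text
time_s: 9.7
ee_pos: [615.1, 154.3, 176.1]
tcp_rot: [[0.101, 0.995, 0.004], [0.995, -0.101, 0.003], [0.003, 0.004, -1.0]]
contact_force: [1.1, -0.4, -0.1]
grip_width: 84.9
```

```bash
python3 -c "
from h import *
rel([505.3,-330.6,140])
C,im=shot('wrist','w12.png')
np.savez('C12',K=C[0],R=C[1],t=C[2])
C,im=shot('side','s12.png');cv2.imwrite('pics/s12z.png',cv2.resize(im[200:300,200:310],None,fx=6,fy=6))"
```

```text
t 9.7 ee [615.11 154.27 176.09] F [ 1.08 -0.37 -0.11] w 84.9 M [-0.03 -0.01  0.02]
yaw -5.800137369650143 tilt [0.00444021 0.00276546]
tool delta [-493.59  -60.39   34.26]
```

View pics/w12.png

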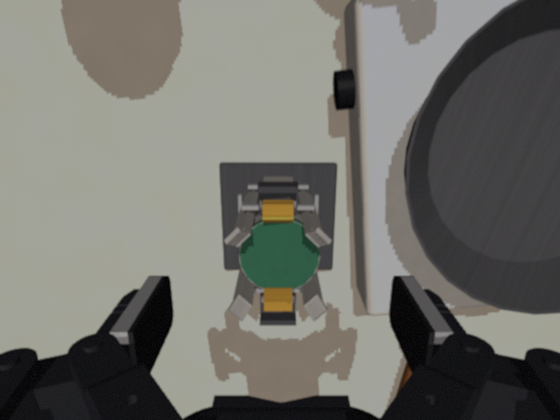

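View pics/s12z.png

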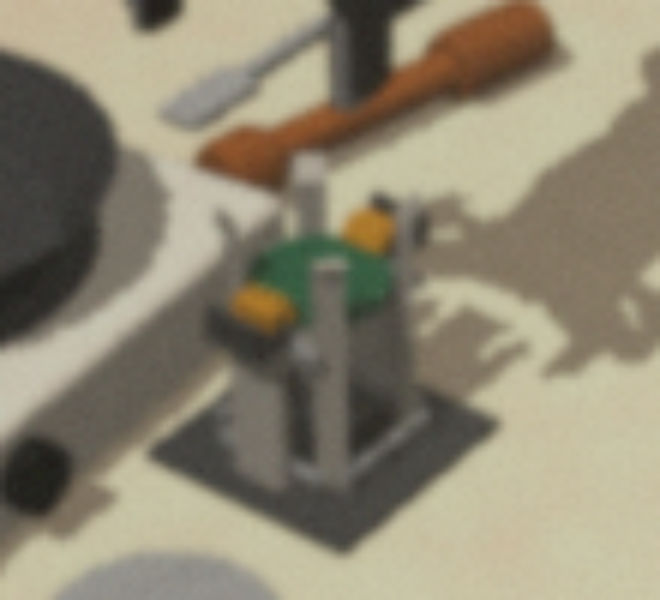

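Both brass lips overlap the green lid: (278,210) and (278,300) in the wrist view, with the lid at (279,254). The gripper is clear. Now the red tin.

Request:
{"fn": "apply_moves", "kwargs": {
  "series": [
    {"dx": -50,"dy": -6,"dz": 0,"ax": 0,"ay": 0,"az": 0,"fingers": 85},
    {"dx": -50,"dy": -6,"dz": 0,"ax": 0,"ay": 0,"az": 0,"fingers": 85},
    {"dx": -50,"dy": -6,"dz": 0,"ax": 0,"ay": 0,"az": 0,"fingers": 85},
    {"dx": -50,"dy": -6,"dz": 0,"ax": 0,"ay": 0,"az": 0,"fingers": 85},
    {"dx": -50,"dy": -6,"dz": 0,"ax": 0,"ay": 0,"az": 0,"fingers": 85},
    {"dx": -50,"dy": -6,"dz": 0,"ax": 0,"ay": 0,"az": 0,"fingers": 85},
    {"dx": -50,"dy": -6,"dz": 0,"ax": 0,"ay": 0,"az": 0,"fingers": 85},
    {"dx": -50,"dy": -6,"dz": 0,"ax": 0,"ay": 0,"az": 0,"fingers": 85},
    {"dx": -50,"dy": -6,"dz": 0,"ax": 0,"ay": 0,"az": 0,"fingers": 85},
    {"dx": -40,"dy": -6,"dz": 0,"ax": 0,"ay": 0,"az": 0,"fingers": 85}
  ]
}}

```text
time_s: 11.05
ee_pos: [501.3, -332.9, 172.1]
tcp_rot: [[0.107, 0.994, -0.001], [0.994, -0.107, -0.0], [-0.0, -0.001, -1.0]]
contact_force: [0.3, 1.7, 0.4]
grip_width: 85.1
```

Request:
{"fn": "apply_moves", "kwargs": {
  "series": [
    {"dx": 0,"dy": 0,"dz": 50,"ax": 0,"ay": 0,"az": 0,"fingers": 85},
    {"dx": 0,"dy": 0,"dz": 50,"ax": 0,"ay": 0,"az": 0,"fingers": 85},
    {"dx": 0,"dy": 0,"dz": 0,"ax": 0,"ay": 0,"az": 0,"fingers": 85},
    {"dx": 0,"dy": 0,"dz": 0,"ax": 0,"ay": 0,"az": 0,"fingers": 85}
  ]
}}

```text
time_s: 11.55
ee_pos: [503.8, -330.8, 74.4]
tcp_rot: [[0.105, 0.994, 0.001], [0.994, -0.105, -0.001], [-0.001, 0.001, -1.0]]
contact_force: [-0.2, 0.2, 1.4]
grip_width: 85.0
```

```bash
python3 -c "
from h import *
d=np.load('C12.npz');D=(d['K'],d['R'],d['t']);im=cv2.imread('pics/w12.png')
for a,p,b in lid(im,'g')[:1]: print('green in well',a,p,b,plane(D,p,80),plane(D,(b[0]+b[2]/2-.5,p[1]),80))
rel([505.3,-330.6,0])
C,im=shot('wrist','w13.png')
a,p,b=lid(im,'r')[0];q=(b[0]+b[2]/2-.5,b[1]+b[3]/2-.5)
print(a,p,b,plane(C,p,24),plane(C,q,24));rel([*plane(C,q,24)[:2],-1.3])
"
```

```text
green in well 3995 [278.7, 255.5] [240, 223, 79, 65] [611.6117609  120.21316027  80.        ] [611.81816932 120.19191507  80.        ]
t 11.55 ee [ 503.83 -330.85   74.4 ] F [-0.15  0.23  1.36] w 85.0 M [-0.03  0.    0.01]
yaw -6.031429921701108 tilt [ 0.00119073 -0.00086095]
tool delta [ 0.46  1.34 74.4 ]
7299 [282.2, 233.2] [232, 185, 101, 96] [ 505.72220268 -330.64359142   24.        ] [ 505.65590055 -330.22128184   24.        ]
t 11.6 ee [ 504.39 -331.02   75.04] F [ 0.29  0.16 -0.11] w 85.1 M [-0.01  0.02  0.04]
yaw -6.020254832822044 tilt [ 0.00258784 -0.00155531]
tool delta [ 1.03  0.97 76.34]
```

View pics/w13.png

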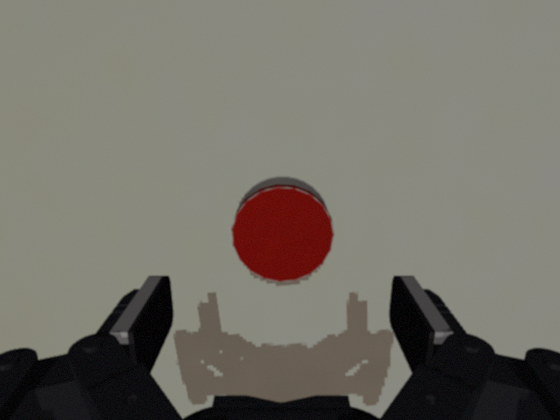

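The red lid is centred at (282,233), between the open fingers. Descending and gripping.

Request:
{"fn": "apply_moves", "kwargs": {
  "series": [
    {"dx": 0.5,"dy": 1.2,"dz": 30,"ax": 0,"ay": 0,"az": 0,"fingers": 85},
    {"dx": 0,"dy": 0,"dz": 30,"ax": 0,"ay": 0,"az": 0,"fingers": 85},
    {"dx": 0,"dy": 0,"dz": 15,"ax": 0,"ay": 0,"az": 0,"fingers": 85},
    {"dx": 0,"dy": 0,"dz": 0,"ax": 0,"ay": 0,"az": 0,"fingers": 85},
    {"dx": 0,"dy": 0,"dz": 0,"ax": 0,"ay": 0,"az": 0,"fingers": 45},
    {"dx": 0,"dy": 0,"dz": 0,"ax": 0,"ay": 0,"az": 0,"fingers": 45},
    {"dx": 0,"dy": 0,"dz": 0,"ax": 0,"ay": 0,"az": 0,"fingers": 45},
    {"dx": 0,"dy": 0,"dz": 0,"ax": 0,"ay": 0,"az": 0,"fingers": 45}
  ],
  "newtons": 25
}}

```text
time_s: 12.6
ee_pos: [505.5, -330.3, -0.9]
tcp_rot: [[0.105, 0.995, 0.002], [0.995, -0.105, -0.001], [-0.001, 0.002, -1.0]]
contact_force: [-0.7, 0.2, 7.4]
grip_width: 55.1
```

```bash
python3 -c "
from h import *
rel([611.2,121.3,139])
C,im=shot('wrist','w14.png')
"
```

```text
t 12.6 ee [ 505.53 -330.25   -0.86] F [-0.67  0.2   7.38] w 55.1 M [ 0.09  0.26 -0.04]
yaw -6.004787400469618 tilt [ 0.00201967 -0.00101815]
tool delta [ 460.01   58.14 -140.1 ]
```

View pics/w14.png

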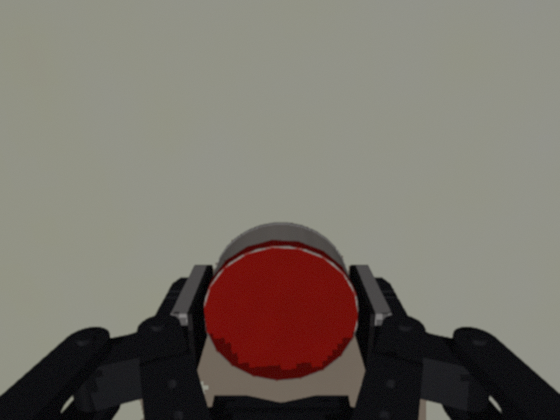

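Gripped at width 55.1; the 7 N is the tips grazing the ledge. Lifting and carrying.

Request:
{"fn": "apply_moves", "kwargs": {
  "series": [
    {"dx": 0,"dy": 0,"dz": -40,"ax": 0,"ay": 0,"az": 0,"fingers": 45},
    {"dx": 0,"dy": 0,"dz": -50,"ax": 0,"ay": 0,"az": 0,"fingers": 45},
    {"dx": 0,"dy": 0,"dz": -50,"ax": 0,"ay": 0,"az": 0,"fingers": 45},
    {"dx": 46,"dy": 6,"dz": 0,"ax": 0,"ay": 0,"az": 0,"fingers": 45},
    {"dx": 46,"dy": 6,"dz": 0,"ax": 0,"ay": 0,"az": 0,"fingers": 45},
    {"dx": 46,"dy": 6,"dz": 0,"ax": 0,"ay": 0,"az": 0,"fingers": 45},
    {"dx": 46,"dy": 6,"dz": 0,"ax": 0,"ay": 0,"az": 0,"fingers": 45},
    {"dx": 46,"dy": 6,"dz": 0,"ax": 0,"ay": 0,"az": 0,"fingers": 45}
  ]
}}

```text
time_s: 13.65
ee_pos: [558.8, -102.6, 138.2]
tcp_rot: [[0.105, 0.995, 0.001], [0.995, -0.105, -0.0], [-0.0, 0.001, -1.0]]
contact_force: [0.3, -0.1, -0.1]
grip_width: 55.1
```

Request:
{"fn": "apply_moves", "kwargs": {
  "series": [
    {"dx": 46,"dy": 6,"dz": 0,"ax": 0,"ay": 0,"az": 0,"fingers": 45},
    {"dx": 46,"dy": 6,"dz": 0,"ax": 0,"ay": 0,"az": 0,"fingers": 45},
    {"dx": 46,"dy": 6,"dz": 0,"ax": 0,"ay": 0,"az": 0,"fingers": 45},
    {"dx": 46,"dy": 6,"dz": 0,"ax": 0,"ay": 0,"az": 0,"fingers": 45},
    {"dx": 40,"dy": 4,"dz": 0,"ax": 0,"ay": 0,"az": 0,"fingers": 45},
    {"dx": 0,"dy": 0,"dz": 0,"ax": 0,"ay": 0,"az": 0,"fingers": 45},
    {"dx": 0,"dy": 0,"dz": 0,"ax": 0,"ay": 0,"az": 0,"fingers": 45},
    {"dx": 0,"dy": 0,"dz": 0,"ax": 0,"ay": 0,"az": 0,"fingers": 45}
  ]
}}

```text
time_s: 14.65
ee_pos: [609.9, 114.1, 137.9]
tcp_rot: [[0.107, 0.994, 0.0], [0.994, -0.107, -0.001], [-0.001, 0.0, -1.0]]
contact_force: [-0.3, -0.4, -1.8]
grip_width: 55.3
```

```bash
python3 -c "
from h import *
rel([611.2,121.3,139])
C,im=shot('wrist','w15.png')
"
```

```text
t 14.65 ee [609.91 114.07 137.87] F [-0.32 -0.36 -1.81] w 55.3 M [-0.    0.03  0.02]
yaw -6.119297673441659 tilt [ 0.0002553  -0.00067719]
tool delta [ 7.33  0.51 -1.13]
```

View pics/w15.png

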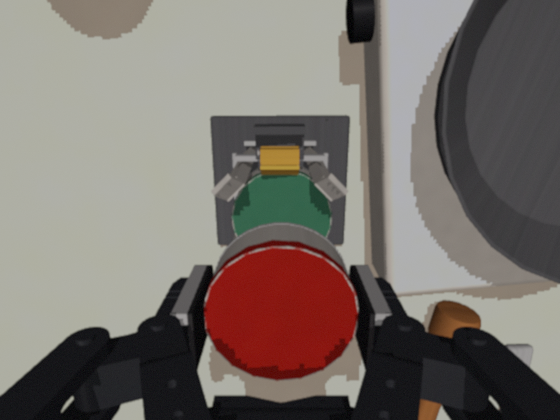

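Aligned apart from 7.3 mm short along tool x. I'll correct that, let it settle, then descend.

Request:
{"fn": "apply_moves", "kwargs": {
  "series": [
    {"dx": 7.3,"dy": 0.5,"dz": 0,"ax": 0,"ay": 0,"az": 0,"fingers": 45},
    {"dx": 0,"dy": 0,"dz": 0,"ax": 0,"ay": 0,"az": 0,"fingers": 45},
    {"dx": 0,"dy": 0,"dz": 10,"ax": 0,"ay": 0,"az": 0,"fingers": 45},
    {"dx": 0,"dy": 0,"dz": 10,"ax": 0,"ay": 0,"az": 0,"fingers": 45},
    {"dx": 0,"dy": 0,"dz": 0,"ax": 0,"ay": 0,"az": 0,"fingers": 45}
  ]
}}

```text
time_s: 15.32
ee_pos: [610.3, 122.7, 116.2]
tcp_rot: [[0.105, 0.995, -0.002], [0.995, -0.105, -0.001], [-0.001, -0.002, -1.0]]
contact_force: [-0.9, 0.3, -0.6]
grip_width: 55.0
```

```bash
python3 -c "
from h import *
rel([611.2,121.3,90])
"
```

```text
t 15.325 ee [610.28 122.66 116.16] F [-0.88  0.25 -0.59] w 55.0 M [-0.01  0.04 -0.01]
yaw -6.006637356242015 tilt [-0.00226153 -0.00063527]
tool delta [-1.23  1.11 26.16]
```

Request:
{"fn": "apply_moves", "kwargs": {
  "series": [
    {"dx": -1,"dy": 0.8,"dz": 0,"ax": 0,"ay": 0,"az": 0,"fingers": 45},
    {"dx": 0,"dy": 0,"dz": 8,"ax": 0,"ay": 0,"az": 0,"fingers": 45},
    {"dx": 0,"dy": 0,"dz": 8,"ax": 0,"ay": 0,"az": 0,"fingers": 45},
    {"dx": 0,"dy": 0,"dz": 8,"ax": 0,"ay": 0,"az": 0,"fingers": 45},
    {"dx": 0,"dy": 0,"dz": 0,"ax": 0,"ay": 0,"az": 0,"fingers": 45}
  ]
}}

```text
time_s: 15.95
ee_pos: [610.8, 123.1, 92.8]
tcp_rot: [[0.103, 0.995, -0.002], [0.995, -0.103, 0.001], [0.001, -0.002, -1.0]]
contact_force: [-3.1, 3.9, -1.9]
grip_width: 54.9
```

```bash
python3 -c "
from h import *
rel([611.2,121.3,54])
"
```

```text
t 15.95 ee [610.82 123.08  92.81] F [-3.13  3.92 -1.88] w 54.9 M [ 0.89  0.79 -0.04]
yaw -5.935435294879951 tilt [-0.00188114  0.00093679]
tool delta [-1.76  0.64 38.81]
```

Request:
{"fn": "apply_moves", "kwargs": {
  "series": [
    {"dx": 1.5,"dy": -1,"dz": 0,"ax": 0,"ay": 0,"az": 0,"fingers": 45},
    {"dx": 0,"dy": 0,"dz": 0,"ax": 0,"ay": 0,"az": 0,"fingers": 45}
  ]
}}

```text
time_s: 16.2
ee_pos: [610.9, 123.4, 93.6]
tcp_rot: [[0.105, 0.995, -0.0], [0.995, -0.105, -0.0], [-0.0, -0.0, -1.0]]
contact_force: [-1.3, 1.2, -0.9]
grip_width: 54.8
```

```bash
python3 -c "
from h import *
rel([611.2,121.3,54])
C,im=shot('wrist','w16.png')
C,im=shot('side','s16.png');cv2.imwrite('pics/s16z.png',cv2.resize(im[200:300,200:310],None,fx=6,fy=6))
"
```

```text
t 16.2 ee [610.86 123.39  93.6 ] F [-1.28  1.22 -0.9 ] w 54.8 M [0.26 0.29 0.02]
yaw -6.003960059744741 tilt [-8.93862886e-05 -2.28851748e-04]
tool delta [-2.03  0.56 39.6 ]
```

View pics/s16z.png

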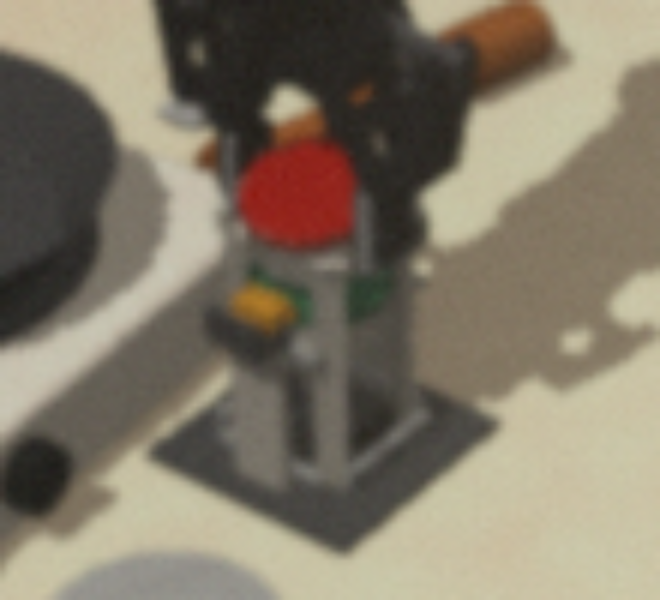

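View pics/w16.png

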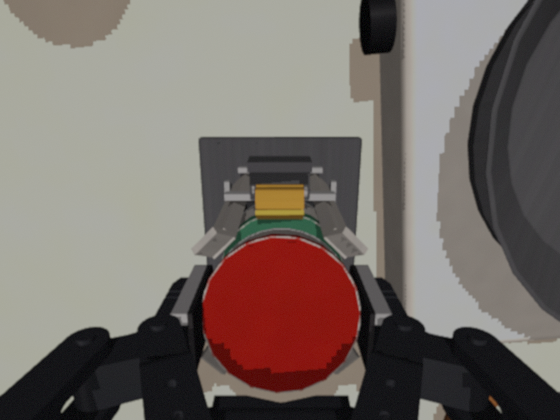

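Request:
{"fn": "apply_moves", "kwargs": {
  "series": [
    {"dx": 0.6,"dy": -0.6,"dz": 0,"ax": 0,"ay": 0,"az": 0,"fingers": 45},
    {"dx": 0,"dy": 0,"dz": 5,"ax": 0,"ay": 0,"az": 0,"fingers": 45},
    {"dx": 0,"dy": 0,"dz": 5,"ax": 0,"ay": 0,"az": 0,"fingers": 45},
    {"dx": 0,"dy": 0,"dz": 4,"ax": 0,"ay": 0,"az": 0,"fingers": 45}
  ]
}}

```text
time_s: 16.8
ee_pos: [610.5, 123.3, 79.5]
tcp_rot: [[0.105, 0.994, -0.0], [0.994, -0.105, -0.001], [-0.001, 0.0, -1.0]]
contact_force: [-1.5, -2.7, 2.7]
grip_width: 55.2
```

```bash
python3 -c "
from h import *
rel([611.2,121.3,54])
"
```

```text
t 16.8 ee [610.49 123.33  79.46] F [-1.5  -2.66  2.7 ] w 55.2 M [-0.38  0.32  0.03]
yaw -6.041181620545237 tilt [-3.25978321e-05 -8.24786072e-04]
tool delta [-1.92  0.92 25.46]
```

Request:
{"fn": "apply_moves", "kwargs": {
  "series": [
    {"dx": 0,"dy": 0,"dz": 4,"ax": 0,"ay": 0,"az": 0,"fingers": 45},
    {"dx": 0,"dy": 0,"dz": 4,"ax": 0,"ay": 0,"az": 0,"fingers": 45},
    {"dx": 0,"dy": 0,"dz": 4,"ax": 0,"ay": 0,"az": 0,"fingers": 45}
  ]
}}

```text
time_s: 17.18
ee_pos: [610.6, 123.5, 68.2]
tcp_rot: [[0.105, 0.994, 0.0], [0.994, -0.105, -0.001], [-0.001, 0.0, -1.0]]
contact_force: [-2.1, -4.3, 5.2]
grip_width: 54.9
```

```bash
python3 -c "
from h import *
rel([611.2,121.3,54])
C,im=shot('wrist','w17.png')
C,im=shot('side','s17.png');cv2.imwrite('pics/s17z.png',cv2.resize(im[200:300,200:310],None,fx=6,fy=6))
"
```

```text
t 17.175 ee [610.61 123.46  68.17] F [-2.14 -4.31  5.21] w 54.9 M [-0.51  0.61 -0.02]
yaw -6.036285411936149 tilt [ 0.00035198 -0.00062356]
tool delta [-2.08  0.81 14.17]
```

View pics/s17z.png

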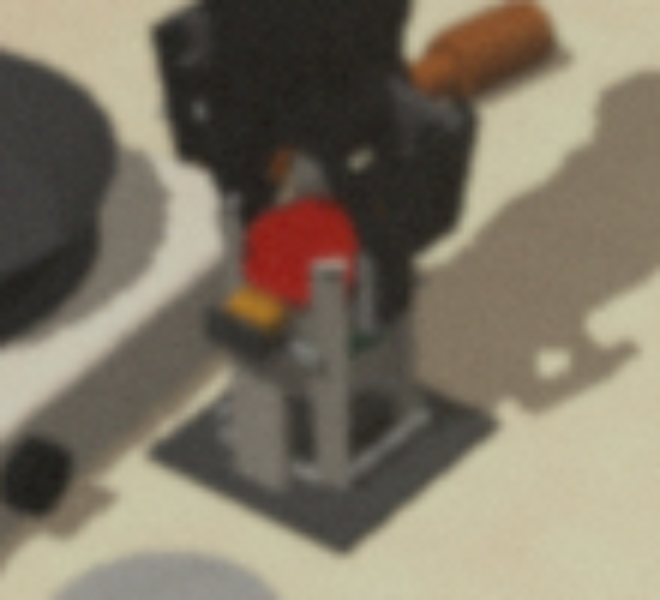

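View pics/w17.png

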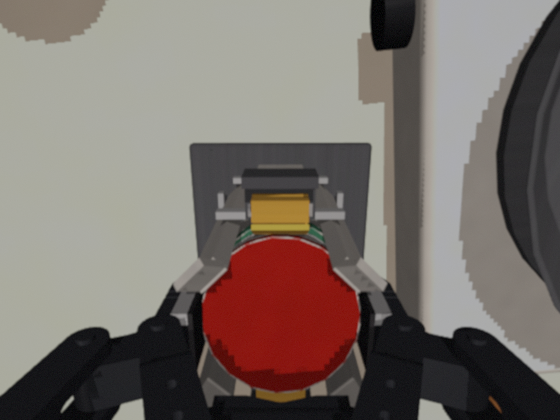

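Side force is now −4.3 N in y, so I'm slightly too far +y. Ease it and carry on past the lips.

Request:
{"fn": "apply_moves", "kwargs": {
  "series": [
    {"dx": -1.3,"dy": -0.6,"dz": 2,"ax": 0,"ay": 0,"az": 0,"fingers": 45},
    {"dx": 0,"dy": 0,"dz": 3,"ax": 0,"ay": 0,"az": 0,"fingers": 45},
    {"dx": 0,"dy": 0,"dz": 3,"ax": 0,"ay": 0,"az": 0,"fingers": 45}
  ]
}}

```text
time_s: 17.65
ee_pos: [610.2, 123.2, 59.9]
tcp_rot: [[0.104, 0.995, 0.001], [0.995, -0.104, 0.001], [0.001, 0.001, -1.0]]
contact_force: [2.7, 0.5, 3.2]
grip_width: 55.2
```

```bash
python3 -c "
from h import *
rel([611.2,121.3,54])
"
```

```text
t 17.65 ee [610.2  123.25  59.88] F [2.71 0.5  3.21] w 55.2 M [ 0.01 -0.46 -0.04]
yaw -5.988648458189116 tilt [0.00134685 0.00050149]
tool delta [-1.84  1.19  5.88]
```

Request:
{"fn": "apply_moves", "kwargs": {
  "series": [
    {"dx": 0,"dy": 0,"dz": 3,"ax": 0,"ay": 0,"az": 0,"fingers": 45},
    {"dx": 0,"dy": 0,"dz": 3,"ax": 0,"ay": 0,"az": 0,"fingers": 45}
  ]
}}

```text
time_s: 17.9
ee_pos: [610.1, 123.2, 53.7]
tcp_rot: [[0.104, 0.995, 0.001], [0.995, -0.104, 0.0], [0.001, 0.001, -1.0]]
contact_force: [3.5, 1.0, 4.0]
grip_width: 55.3
```

```bash
python3 -c "
from h import *
rel([611.2,121.3,54])
C,im=shot('wrist','w18.png')
cv2.imwrite('pics/w18z.png',cv2.resize(im[180:420,180:400],None,fx=2.4,fy=2.4))
"
```

```text
t 17.9 ee [610.1  123.23  53.73] F [3.51 0.97 3.97] w 55.3 M [ 0.21 -0.69 -0.01]
yaw -5.989666303687602 tilt [0.00099042 0.00043786]
tool delta [-1.81  1.3  -0.27]
```

View pics/w18z.png

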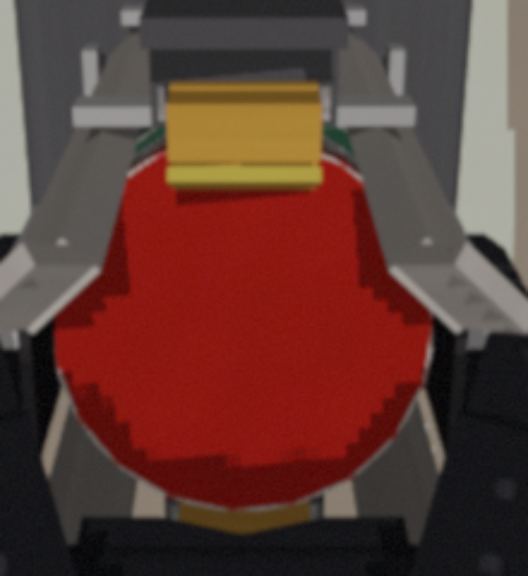

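Request:
{"fn": "apply_moves", "kwargs": {
  "series": [
    {"dx": 0,"dy": 0.5,"dz": 2,"ax": 0,"ay": 0,"az": 0,"fingers": 45},
    {"dx": 0,"dy": 0,"dz": 0,"ax": 0,"ay": 0,"az": 0,"fingers": 45}
  ]
}}

```text
time_s: 18.2
ee_pos: [610.1, 123.2, 51.5]
tcp_rot: [[0.104, 0.995, -0.0], [0.995, -0.104, 0.0], [0.0, -0.0, -1.0]]
contact_force: [2.0, 2.0, 0.9]
grip_width: 55.0
```

```bash
python3 -c "
from h import *
rel([611.2,121.3,54])
"
```

```text
t 18.2 ee [610.09 123.18  51.45] F [2.01 1.97 0.93] w 55.0 M [ 0.46 -0.67 -0.02]
yaw -5.984641299124231 tilt [-0.00011788  0.00029513]
tool delta [-1.75  1.3  -2.55]
```

Request:
{"fn": "apply_moves", "kwargs": {
  "series": [
    {"dx": 0,"dy": 0.4,"dz": 1.5,"ax": 0,"ay": 0,"az": 0,"fingers": 45},
    {"dx": 0,"dy": 0,"dz": 0,"ax": 0,"ay": 0,"az": 0,"fingers": 45}
  ]
}}

```text
time_s: 18.45
ee_pos: [610.2, 123.1, 50.0]
tcp_rot: [[0.104, 0.995, -0.001], [0.995, -0.104, 0.0], [0.0, -0.001, -1.0]]
contact_force: [-0.1, 2.5, 1.2]
grip_width: 55.0
```

```bash
python3 -c "
from h import *
rel([611.2,121.3,54])
C,im=shot('wrist','w19.png')
cv2.imwrite('pics/w19z.png',cv2.resize(im[180:420,180:400],None,fx=2.4,fy=2.4))
"
```

```text
t 18.45 ee [610.21 123.13  49.97] F [-0.07  2.51  1.23] w 55.0 M [ 0.56 -0.23  0.01]
yaw -5.979188294111443 tilt [-0.00066142  0.00018396]
tool delta [-1.72  1.18 -4.03]
```

View pics/w19z.png

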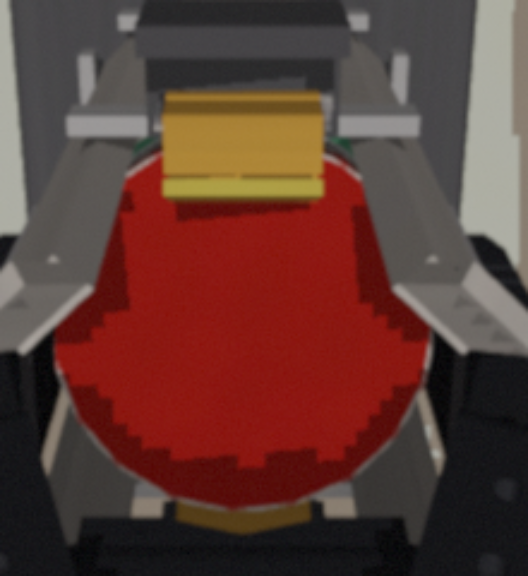

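The force dropped from 4 N to 1 N, so the lips have snapped over the red tin. A little deeper while still gripped, then release.

Request:
{"fn": "apply_moves", "kwargs": {
  "series": [
    {"dx": 0,"dy": 0,"dz": 1.5,"ax": 0,"ay": 0,"az": 0,"fingers": 45},
    {"dx": 0,"dy": 0,"dz": 0,"ax": 0,"ay": 0,"az": 0,"fingers": 45}
  ]
}}

```text
time_s: 18.75
ee_pos: [610.3, 123.0, 48.5]
tcp_rot: [[0.104, 0.995, -0.001], [0.995, -0.104, 0.0], [0.0, -0.001, -1.0]]
contact_force: [-0.9, 2.1, 2.5]
grip_width: 55.0
```

```bash
python3 -c "
from h import *
rel([611.2,121.3,54])
C,im=shot('side','s20.png');cv2.imwrite('pics/s20z.png',cv2.resize(im[200:300,200:310],None,fx=6,fy=6))
"
```

```text
t 18.75 ee [610.26 123.04  48.49] F [-0.88  2.13  2.52] w 55.0 M [ 0.72  0.02 -0.01]
yaw -5.9880015236496025 tilt [-0.00056253  0.00015056]
tool delta [-1.63  1.11 -5.51]
```

View pics/s20z.png

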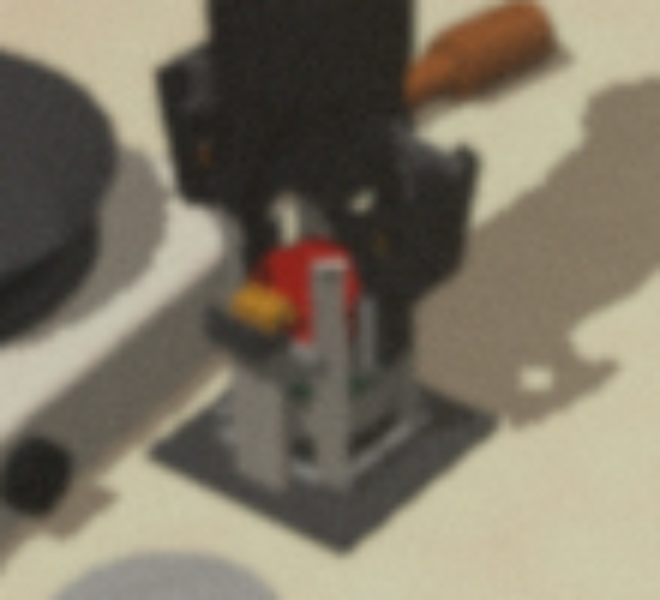

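Request:
{"fn": "apply_moves", "kwargs": {
  "series": [
    {"dx": 0,"dy": 0,"dz": 0,"ax": 0,"ay": 0,"az": 0,"fingers": 80},
    {"dx": 0,"dy": 0,"dz": 0,"ax": 0,"ay": 0,"az": 0,"fingers": 80},
    {"dx": 0,"dy": 0,"dz": 0,"ax": 0,"ay": 0,"az": 0,"fingers": 80},
    {"dx": 0,"dy": 0,"dz": -20,"ax": 0,"ay": 0,"az": 0,"fingers": 80},
    {"dx": 0,"dy": 0,"dz": -40,"ax": 0,"ay": 0,"az": 0,"fingers": 80},
    {"dx": 0,"dy": 0,"dz": -40,"ax": 0,"ay": 0,"az": 0,"fingers": 80},
    {"dx": 0,"dy": 0,"dz": 0,"ax": 0,"ay": 0,"az": 0,"fingers": 80}
  ]
}}

```text
time_s: 19.68
ee_pos: [612.8, 123.3, 154.0]
tcp_rot: [[0.105, 0.994, 0.007], [0.994, -0.105, 0.002], [0.003, 0.007, -1.0]]
contact_force: [-0.6, -0.7, -1.1]
grip_width: 80.0
```

```bash
python3 -c "
from h import *
rel([611.2,121.5,110])
C,im=shot('wrist','w21.png')
a,p,b=lid(im,'r')[0];print(a,p,b,plane(C,p,80))
C,im=shot('side','s21.png');cv2.imwrite('pics/s21z.png',cv2.resize(im[200:300,200:310],None,fx=6,fy=6))
"
```

```text
t 19.675 ee [612.82 123.32 154.04] F [-0.55 -0.66 -1.07] w 80.0 M [ 0.01 -0.03  0.03]
yaw -6.011340567110246 tilt [0.00748012 0.00179419]
tool delta [-2.1  -1.74 44.02]
5581 [275.1, 221.2] [230, 178, 91, 84] [610.80227869 122.49996432  80.        ]
```

View pics/w21.png

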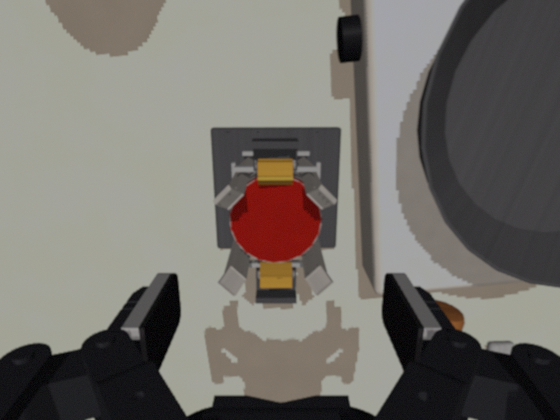

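View pics/s21z.png

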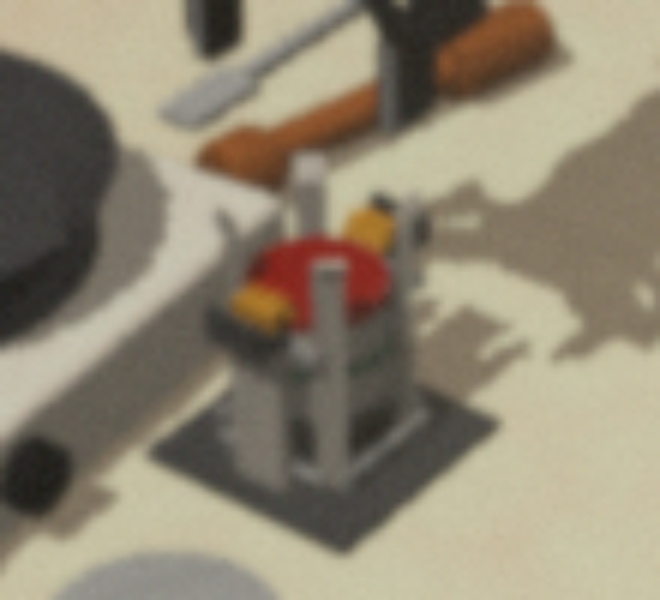

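Both lips, at (275,172) and (275,275), overlap the red lid. Now shut the fingers, centre them and press with the tips.

Request:
{"fn": "apply_moves", "kwargs": {
  "series": [
    {"dx": -0.8,"dy": -1.5,"dz": 0,"ax": 0,"ay": 0,"az": 0,"fingers": 0},
    {"dx": 0,"dy": 0,"dz": 0,"ax": 0,"ay": 0,"az": 0,"fingers": 0},
    {"dx": 0,"dy": 0,"dz": 15,"ax": 0,"ay": 0,"az": 0,"fingers": 0},
    {"dx": 0,"dy": 0,"dz": 20,"ax": 0,"ay": 0,"az": 0,"fingers": 0},
    {"dx": 0,"dy": 0,"dz": 20,"ax": 0,"ay": 0,"az": 0,"fingers": 0},
    {"dx": 0,"dy": 0,"dz": 10,"ax": 0,"ay": 0,"az": 0,"fingers": 0},
    {"dx": 0,"dy": 0,"dz": 0,"ax": 0,"ay": 0,"az": 0,"fingers": 0},
    {"dx": 0,"dy": 0,"dz": 0,"ax": 0,"ay": 0,"az": 0,"fingers": 0}
  ]
}}

```text
time_s: 20.78
ee_pos: [609.5, 122.3, 84.3]
tcp_rot: [[0.105, 0.995, 0.001], [0.995, -0.105, 0.0], [0.0, 0.001, -1.0]]
contact_force: [0.3, 0.2, 0.3]
grip_width: -0.2
```

```bash
python3 -c "
from h import *
rel([610.9,122,80])
C,im=shot('side','s22.png');cv2.imwrite('pics/s22z.png',cv2.resize(im[200:300,200:310],None,fx=6,fy=6))
"
```

```text
t 20.775 ee [609.46 122.29  84.31] F [0.29 0.15 0.26] w -0.2 M [-0.02 -0.   -0.04]
yaw -6.003670802721202 tilt [0.00103932 0.00027422]
tool delta [-0.14  1.46  4.31]
```

View pics/s22z.png

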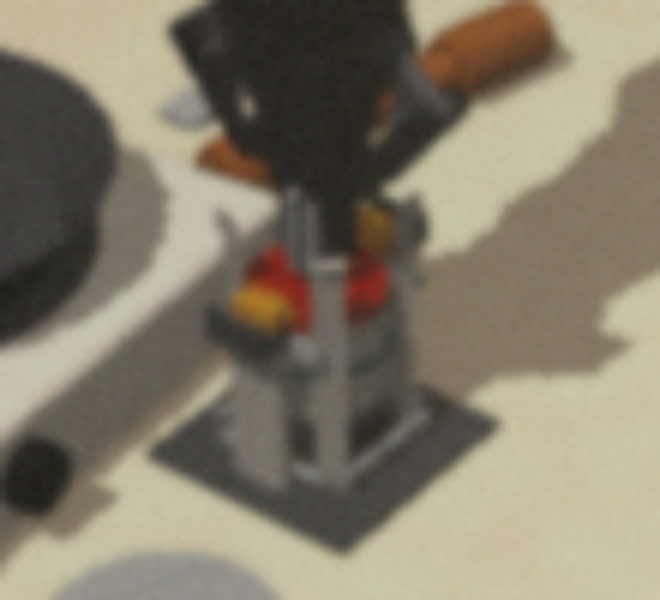

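Request:
{"fn": "apply_moves", "kwargs": {
  "series": [
    {"dx": 0,"dy": 1.2,"dz": 2,"ax": 0,"ay": 0,"az": 0,"fingers": 0},
    {"dx": 0,"dy": 0,"dz": 2,"ax": 0,"ay": 0,"az": 0,"fingers": 0},
    {"dx": 0,"dy": 0,"dz": 2,"ax": 0,"ay": 0,"az": 0,"fingers": 0},
    {"dx": 0,"dy": 0,"dz": 2,"ax": 0,"ay": 0,"az": 0,"fingers": 0},
    {"dx": 0,"dy": 0,"dz": 0,"ax": 0,"ay": 0,"az": 0,"fingers": 0}
  ]
}}

```text
time_s: 21.45
ee_pos: [610.4, 122.0, 75.8]
tcp_rot: [[0.105, 0.995, 0.001], [0.995, -0.105, 0.0], [0.0, 0.001, -1.0]]
contact_force: [0.8, -0.5, 2.6]
grip_width: -0.0
```

Request:
{"fn": "apply_moves", "kwargs": {
  "series": [
    {"dx": 0,"dy": 0,"dz": 1.5,"ax": 0,"ay": 0,"az": 0,"fingers": 0},
    {"dx": 0,"dy": 0,"dz": 0,"ax": 0,"ay": 0,"az": 0,"fingers": 0}
  ]
}}

```text
time_s: 21.7
ee_pos: [610.3, 122.0, 74.2]
tcp_rot: [[0.105, 0.995, 0.0], [0.995, -0.105, 0.0], [0.0, 0.0, -1.0]]
contact_force: [1.5, -0.1, 2.2]
grip_width: -0.1
```

Request:
{"fn": "apply_moves", "kwargs": {
  "series": [
    {"dx": 0,"dy": 0,"dz": 1,"ax": 0,"ay": 0,"az": 0,"fingers": 0},
    {"dx": 0,"dy": 0,"dz": 0,"ax": 0,"ay": 0,"az": 0,"fingers": 0}
  ]
}}

```text
time_s: 21.95
ee_pos: [610.3, 122.1, 73.2]
tcp_rot: [[0.105, 0.995, 0.0], [0.995, -0.105, 0.0], [0.0, 0.0, -1.0]]
contact_force: [1.7, -0.8, 3.0]
grip_width: 0.1
```

```bash
python3 -c "
from h import *
rel([610.9,122,80])"
```

```text
t 21.95 ee [610.27 122.09  73.21] F [ 1.66 -0.76  3.03] w 0.1 M [-0.13 -0.23  0.06]
yaw -5.998617259132852 tilt [2.75125901e-04 5.06201356e-05]
tool delta [-0.02  0.64 -6.79]
```

Only the follower's ~3 N is felt so far, so the pad is lower. Continuing in 1 mm steps.

Request:
{"fn": "apply_moves", "kwargs": {
  "series": [
    {"dx": 0,"dy": 0,"dz": 1,"ax": 0,"ay": 0,"az": 0,"fingers": 0},
    {"dx": 0,"dy": 0,"dz": 0,"ax": 0,"ay": 0,"az": 0,"fingers": 0}
  ]
}}

```text
time_s: 22.2
ee_pos: [610.2, 122.1, 72.1]
tcp_rot: [[0.104, 0.995, 0.0], [0.995, -0.104, 0.0], [0.0, 0.0, -1.0]]
contact_force: [2.4, -0.5, 1.8]
grip_width: -0.2
```

Request:
{"fn": "apply_moves", "kwargs": {
  "series": [
    {"dx": 0,"dy": 0,"dz": 1,"ax": 0,"ay": 0,"az": 0,"fingers": 0},
    {"dx": 0,"dy": 0,"dz": 0,"ax": 0,"ay": 0,"az": 0,"fingers": 0}
  ]
}}

```text
time_s: 22.45
ee_pos: [610.2, 122.1, 71.1]
tcp_rot: [[0.105, 0.995, 0.0], [0.995, -0.105, -0.0], [-0.0, 0.0, -1.0]]
contact_force: [0.8, -0.4, 3.2]
grip_width: -0.0
```

Request:
{"fn": "apply_moves", "kwargs": {
  "series": [
    {"dx": 0,"dy": 0,"dz": 1,"ax": 0,"ay": 0,"az": 0,"fingers": 0},
    {"dx": 0,"dy": 0,"dz": 0,"ax": 0,"ay": 0,"az": 0,"fingers": 0}
  ]
}}

```text
time_s: 22.7
ee_pos: [610.2, 122.1, 70.2]
tcp_rot: [[0.104, 0.995, 0.0], [0.995, -0.104, 0.0], [0.0, 0.0, -1.0]]
contact_force: [1.1, -0.8, 2.1]
grip_width: 0.1
```

Request:
{"fn": "apply_moves", "kwargs": {
  "series": [
    {"dx": 0,"dy": 0,"dz": 1,"ax": 0,"ay": 0,"az": 0,"fingers": 0},
    {"dx": 0,"dy": 0,"dz": 0,"ax": 0,"ay": 0,"az": 0,"fingers": 0}
  ]
}}

```text
time_s: 22.95
ee_pos: [610.2, 122.1, 69.1]
tcp_rot: [[0.105, 0.995, 0.0], [0.995, -0.105, 0.0], [0.0, 0.0, -1.0]]
contact_force: [1.5, 0.7, 3.3]
grip_width: -0.0
```

Request:
{"fn": "apply_moves", "kwargs": {
  "series": [
    {"dx": 0,"dy": 0,"dz": 0.5,"ax": 0,"ay": 0,"az": 0,"fingers": 0},
    {"dx": 0,"dy": 0,"dz": 0,"ax": 0,"ay": 0,"az": 0,"fingers": 0}
  ]
}}

```text
time_s: 23.2
ee_pos: [610.2, 122.0, 68.7]
tcp_rot: [[0.105, 0.995, 0.0], [0.995, -0.105, 0.0], [0.0, 0.0, -1.0]]
contact_force: [1.5, -0.3, 3.0]
grip_width: 0.3
```

Request:
{"fn": "apply_moves", "kwargs": {
  "series": [
    {"dx": 0,"dy": 0,"dz": 1,"ax": 0,"ay": 0,"az": 0,"fingers": 0},
    {"dx": 0,"dy": 0,"dz": 0,"ax": 0,"ay": 0,"az": 0,"fingers": 0}
  ]
}}

```text
time_s: 23.45
ee_pos: [610.2, 122.1, 67.7]
tcp_rot: [[0.104, 0.995, 0.0], [0.995, -0.104, 0.0], [0.0, 0.0, -1.0]]
contact_force: [1.6, 0.0, 3.7]
grip_width: 0.2
```

Request:
{"fn": "apply_moves", "kwargs": {
  "series": [
    {"dx": 0,"dy": 0,"dz": 0.8,"ax": 0,"ay": 0,"az": 0,"fingers": 0},
    {"dx": 0,"dy": 0,"dz": 0,"ax": 0,"ay": 0,"az": 0,"fingers": 0}
  ]
}}

```text
time_s: 23.7
ee_pos: [610.3, 122.1, 67.4]
tcp_rot: [[0.105, 0.995, 0.0], [0.995, -0.105, 0.0], [0.0, 0.0, -1.0]]
contact_force: [-0.6, -0.3, 7.6]
grip_width: 0.3
```

The pad has been met: 7.6 N at z 67.4. Small steps up to 14 N.

Request:
{"fn": "apply_moves", "kwargs": {
  "series": [
    {"dx": 0,"dy": 0,"dz": 0.6,"ax": 0,"ay": 0,"az": 0,"fingers": 0},
    {"dx": 0,"dy": 0,"dz": 0,"ax": 0,"ay": 0,"az": 0,"fingers": 0},
    {"dx": 0,"dy": 0,"dz": 0,"ax": 0,"ay": 0,"az": 0,"fingers": 0}
  ]
}}

```text
time_s: 24.08
ee_pos: [610.3, 122.2, 67.0]
tcp_rot: [[0.105, 0.995, 0.001], [0.995, -0.105, 0.0], [0.0, 0.0, -1.0]]
contact_force: [-0.6, -0.6, 10.2]
grip_width: 0.2
```

Request:
{"fn": "apply_moves", "kwargs": {
  "series": [
    {"dx": 0,"dy": 0,"dz": 0.7,"ax": 0,"ay": 0,"az": 0,"fingers": 0},
    {"dx": 0,"dy": 0,"dz": 0,"ax": 0,"ay": 0,"az": 0,"fingers": 0},
    {"dx": 0,"dy": 0,"dz": 0,"ax": 0,"ay": 0,"az": 0,"fingers": 0}
  ]
}}

```text
time_s: 24.45
ee_pos: [610.4, 122.2, 66.7]
tcp_rot: [[0.105, 0.995, 0.001], [0.995, -0.105, 0.0], [0.0, 0.001, -1.0]]
contact_force: [-2.8, -0.9, 12.5]
grip_width: -0.0
```

```bash
python3 -c "
from h import *
rel([610.9,122,67])"
```

```text
t 24.45 ee [610.41 122.15  66.71] F [-2.77 -0.91 12.5 ] w -0.0 M [-0.34  0.58 -0.02]
yaw -6.002137711457434 tilt [0.00071197 0.00019777]
tool delta [-0.1   0.51 -0.29]
```

Request:
{"fn": "apply_moves", "kwargs": {
  "series": [
    {"dx": 0,"dy": 0,"dz": 0.4,"ax": 0,"ay": 0,"az": 0,"fingers": 0},
    {"dx": 0,"dy": 0,"dz": 0,"ax": 0,"ay": 0,"az": 0,"fingers": 0},
    {"dx": 0,"dy": 0,"dz": 0,"ax": 0,"ay": 0,"az": 0,"fingers": 0}
  ]
}}

```text
time_s: 24.82
ee_pos: [610.4, 122.1, 66.5]
tcp_rot: [[0.105, 0.995, 0.001], [0.995, -0.105, 0.0], [0.0, 0.001, -1.0]]
contact_force: [-3.7, -1.1, 15.2]
grip_width: 0.2
```

Request:
{"fn": "apply_moves", "kwargs": {
  "series": [
    {"dx": 0,"dy": 0,"dz": 0,"ax": 0,"ay": 0,"az": 0,"fingers": 0},
    {"dx": 0,"dy": 0,"dz": 0,"ax": 0,"ay": 0,"az": 0,"fingers": 0}
  ]
}}

```text
time_s: 25.08
ee_pos: [610.4, 122.1, 66.5]
tcp_rot: [[0.105, 0.995, 0.001], [0.995, -0.105, 0.0], [0.0, 0.001, -1.0]]
contact_force: [-3.9, -0.6, 14.0]
grip_width: -0.4
```

A steady push of 14 to 15 N. Hold half a second, then retreat straight up, slowly at first so the lips stay over the tin.

Request:
{"fn": "apply_moves", "kwargs": {
  "series": [
    {"dx": 0,"dy": 0,"dz": 0,"ax": 0,"ay": 0,"az": 0,"fingers": 0},
    {"dx": 0,"dy": 0,"dz": 0,"ax": 0,"ay": 0,"az": 0,"fingers": 0},
    {"dx": 0,"dy": 0,"dz": 0,"ax": 0,"ay": 0,"az": 0,"fingers": 0},
    {"dx": 0,"dy": 0,"dz": 0,"ax": 0,"ay": 0,"az": 0,"fingers": 0}
  ]
}}

```text
time_s: 25.58
ee_pos: [610.4, 122.2, 66.5]
tcp_rot: [[0.105, 0.995, 0.001], [0.995, -0.105, 0.0], [0.0, 0.001, -1.0]]
contact_force: [-4.1, -1.6, 13.3]
grip_width: -0.4
```

Request:
{"fn": "apply_moves", "kwargs": {
  "series": [
    {"dx": 0,"dy": 0,"dz": -3,"ax": 0,"ay": 0,"az": 0,"fingers": 0},
    {"dx": 0,"dy": 0,"dz": -5,"ax": 0,"ay": 0,"az": 0,"fingers": 0},
    {"dx": 0,"dy": 0,"dz": -5,"ax": 0,"ay": 0,"az": 0,"fingers": 0},
    {"dx": 0,"dy": 0,"dz": -5,"ax": 0,"ay": 0,"az": 0,"fingers": 0},
    {"dx": 0,"dy": 0,"dz": -20,"ax": 0,"ay": 0,"az": 0,"fingers": 0},
    {"dx": 0,"dy": 0,"dz": -40,"ax": 0,"ay": 0,"az": 0,"fingers": 0},
    {"dx": 0,"dy": 0,"dz": -40,"ax": 0,"ay": 0,"az": 0,"fingers": 0},
    {"dx": 30,"dy": 0,"dz": 0,"ax": 0,"ay": 0,"az": 0,"fingers": 0},
    {"dx": 0,"dy": 0,"dz": 0,"ax": 0,"ay": 0,"az": 0,"fingers": 0},
    {"dx": 0,"dy": 0,"dz": 0,"ax": 0,"ay": 0,"az": 0,"fingers": 0}
  ]
}}

```text
time_s: 26.82
ee_pos: [613.2, 151.5, 183.5]
tcp_rot: [[0.104, 0.995, -0.0], [0.995, -0.104, -0.0], [-0.0, -0.0, -1.0]]
contact_force: [-0.0, -1.5, -0.2]
grip_width: 0.1
```

```bash
python3 -c "
from h import *
rel([610.9,122,80])
C,im=shot('wrist','w23.png')
a,p,b=lid(im,'r')[0];print(a,p,b,plane(C,p,80))
C,im=shot('side','s23.png');cv2.imwrite('pics/s23z.png',cv2.resize(im[200:300,200:310],None,fx=6,fy=6))
shot('scene','c23.png')
"
```

```text
t 26.825 ee [613.16 151.48 183.5 ] F [-0.04 -1.49 -0.25] w 0.1 M [-0.01  0.04 -0.08]
yaw -5.998189000942803 tilt [-0.00017403 -0.00044549]
tool delta [-29.51   0.85 103.51]
3390 [280.9, 240.2] [242, 207, 79, 67] [611.46743088 125.17631463  80.        ]
```

View pics/w23.png

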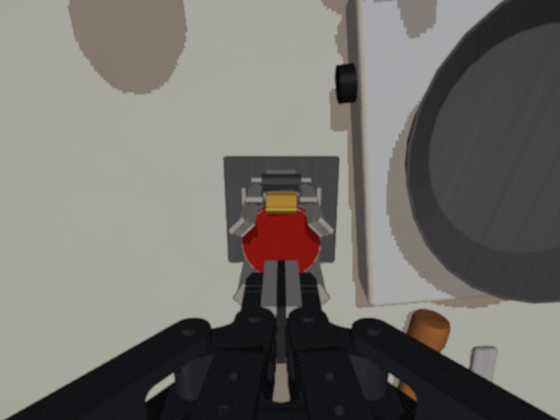

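View pics/s23z.png

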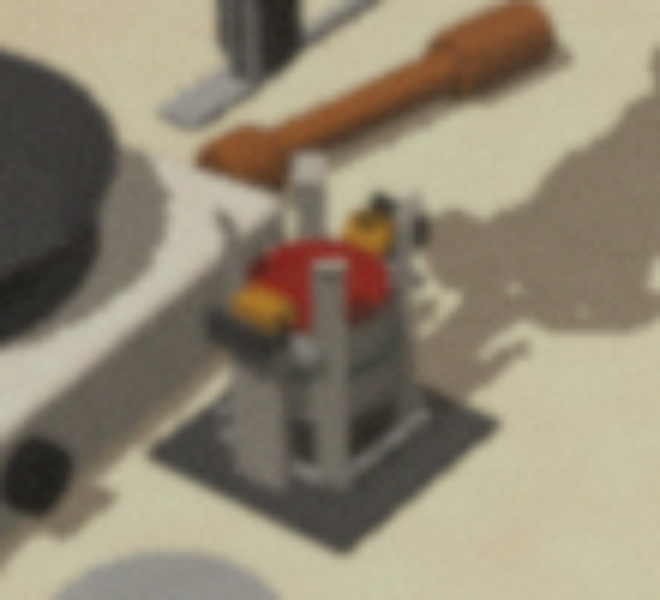

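View pics/c23.png

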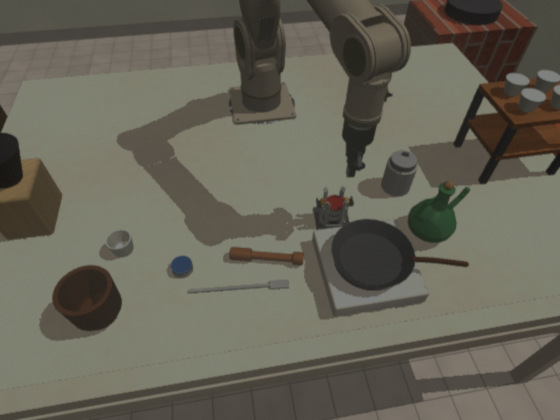

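The side view shows the red lid under both lips with the green band below it. In the scene view everything else is in its original place, and the gripper is clear. Handing in.

```bash
python3 -c "
from h import *
print(job_done())"
```

```text
the job is handed in; nothing more can be done
None
```

Both tins are in the dispenser, green below and red on top, and I handed the job in at about 27 s.

- **Green tin:** I pushed it down while gripping it and let go with both lips over the lid before fetching the red one. The wrist view confirmed the lips were shut.
- **Red tin:** I pushed it under the lips, and the push force fell from 4 N to 1 N as they snapped shut. I then let go and pressed on its lid with the shut fingertips.
- **Pressing:** The stack met the pad with the lid about 12 mm below the lips' undersides. I held it for about 0.75 s; the readings were 15.2, 14.0 and 13.3 N, against the 20 N dent limit.
- **Last checks:** After I backed off, the side view showed the red lid held under both lips with the green tin beneath it. The scene view showed everything else where it had been, and the gripper was clear with no load beyond about 1.5 N of sensor noise.
- **What disagreed:**
    - The tins rubbed the guide walls with 3 to 4 N sideways, so the well's axis is probably about 1 mm further in +y than my camera estimate. I eased this by feel.
    - In the last wrist picture the gripper hid the −y lip, so I checked that one in the side view only.

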